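# Fetch the staples from a blocked drawer and leave the desk as found

### The arm

A 7-joint arm with a two-finger parallel gripper is mounted at the origin on a cart in front of the work surface, level with it; the furniture and walls round the work are solid. World frame = base frame: x ahead of the robot, y to its left, z up, the work surface at z = 0. Lengths are in m, angles in rad, forces in N, time in s.
With the tool pointing down it reaches from about 0.4 to 0.875 m from the base axis. Payload 19.3 kg.
Tool frame: the origin (TCP) lies on the mounting face of the last link; the fingertips stand 173 mm ahead of it and the grasp point (between the pads) lies 155 mm ahead of it; z points along the fingers, y is the line along which they close (so a half turn about z gives the same grasp; the last joint's range is limited). The gripper opens to 85 mm and grips with 20 to 120 N. Pads are 22 mm wide; open, the fingers measure 114 mm over their backs; the gripper's body (76 mm by 85 mm) begins 54 mm behind the grasp point. The pads swing forward as they close: fully open they stand 13 mm farther back than shut.
Start: joints at [-1.313, 0.521, -0.036, 1.599, 0.021, 1.021, -0.113], TCP at [0.201, 0.592, 0.405] pointing down, gripper open.
Joint ranges: [-2.91, 2.91], [-0.3, 2.13], [-1.5, 1.42], [0.17, 2.43], [-1.26, 4.41], [0.16, 1.93], [-2.52, 2.52]. Speed limits (rad/s): [1.89, 1.89, 2.39, 2.39, 3.01, 3.01, 3.01].

### API

Orientations are given as [roll, pitch, yaw] about the fixed x, y, z axes, in that order (R = Rz(yaw) Ry(pitch) Rx(roll)).
In Python, from workcell import bot, vision gives the robot as it stands.
- The arm moves only by the shell command python3 -m creep 'ROWS' [FORCE]. ROWS is JSON, a list that holds one entry, the list of rows, each a list of 7 numbers: the opening, from -1 (shut) to 1 (fully open), then the shift along the tool's x, y, z in cm, then the turn, a rotation vector about the tool's x, y, z in rad. In form: [[[grip, tx, ty, tz, rx, ry, rz], ...]]. A call has 1 to 12 rows; each row shifts and turns the commanded pose from where the row before left it, along the tool's axes as they then stand; what a row does not reach is not made up. A row lasts 1/8 s, in which the tool goes at most 62.5 mm and 10.7 degrees, less where a joint would pass 70% of its speed; a pose out of reach is approached as far as the arm can. A call with a gripper value outside its range is refused whole. The fingers move at their own pace and stop on an object; FORCE is the grip in N (left out, the last holds). Time passes only in rows, so rows that do not move let the fingers close. It gives the time, the measured TCP pose, the force, the opening and the grip force at its end, in the units of the state.
- bot.observe(): the state, without advancing time (a new reading comes with each control period).
- vision.grab_frame(name): name is "scene" or "side" or "wrist"; returns a dict with "image" (420x560x3 uint8, blue, green, red), "depth" (420x560 float32, m along the optical axis (not along the pixel's ray), 0 where there is no reading), "fovy" (degrees; the focal length in pixels is half the picture's height over the tangent of half this angle, whatever the lens; pixels are square), "cx", "cy" (the principal point, pixels), "cam_to_world" (4x4, takes a point from camera to world coordinates); the wrist camera has in their place "tool_from_camera" (4x4, takes a point from camera to tool coordinates, whose origin is the TCP and whose axes are the flange's). Camera axes: x right, y down, z forward; pixel columns grow to the right and rows downward; lengths in m; the calibration is good to about 2 mm. A picture is of the moment at which its call begins: read the wrist's pose just before it.
- bot.job_done(): hands the job in; it is judged then, once.
The state is a dict: "clock": time; "qpos": joint angles; "qd": joint speeds; "joint_efforts": joint torques, N m; "position": TCP position; "tool_rot": TCP orientation; "force": force on the tool from outside, world axes, zero at the start; "moment": the same for the moment, N m; "grip_width": finger opening in m; "finger_force": force on a finger pad.
Only numpy, scipy, OpenCV 4.12 (cv2) and the standard library are available. Lean on these libraries where they do the work, as an engineer would, in place of code of your own. Each camera call takes 0.05 s, during which the arm holds its last target. There are 200 camera calls.

### The job

We need the carton of staples out of a colleague's small desktop drawer, which stands ajar and cannot open because a paper-clip box, a pill bottle and a rubber stamp stand in front of it. First set all three upright on the closed notebook, then draw the drawer out, take the staples (the eraser stays in the drawer) and lay them flat in the empty long well of the stapler tray. Then push the drawer fully shut and set each of the three things back upright exactly where it stood.

Things in the scene. Friction and masses are not known exactly. Their poses are not given: they have to be found in the camera images.
- clip_box: paper-clip box, a blue plastic box whose shut lid overhangs a little: lid 52 mm (x) by 74 mm (y), overall 58 by 74 by 29 mm tall, about 90 g; origin at the centre of its underside, z up. One of the three things in front of the drawer, its y roughly along the drawer's travel
- pill_bottle: white tablet bottle standing upright, body 44 mm in diameter, 75 mm tall with its cap (the body is about 63 mm tall); origin at the centre of its underside, z up. One of the three things in front of the drawer
- stamp: rubber stamp standing on its rubber: a wooden base 24 mm (x) by 50 mm (y), 18 mm tall, with a turned wooden handle up to 28 mm in diameter from there to 68 mm; origin at the centre of its underside, z up. One of the three things in front of the drawer. Take it by the handle
- staple_box: carton of staples, a closed box 42 mm (x) by 85 mm (y) by 26 mm tall (z), 50 to 100 g; origin at the centre of its underside. It lies in the left or right half of the drawer with its long side roughly along the drawer's travel, and at the start about half of it is still under the top of the drawer unit
- eraser: block eraser, 23 mm (x) by 55 mm (y) by 14 mm tall, in the other half of the drawer; origin at the centre of its underside. It stays in the drawer
- drawer_unit: low wooden desktop drawer unit on short legs, fixed, 160 mm deep (x) by 200 wide (y) by 76 tall, sticky notes on the back of its top; origin at the centre of its underside at desk height, front face at its own x = -80 mm, drawer draws out along its -x. The three things stand in a row, about 85 mm apart, centres 195 to 222 mm before its origin, where the front of the open drawer would come
- drawer (a joint): travel of the drawer in m: 0 is shut (panel flush with the unit's front), 0.13 its stop, ajar at about 0.057 at the start; about 1.5 N of friction, stays where left. Floor 26 mm, sides 52 mm, front panel 68 mm above the desk; panel 9 mm thick; inside 172 mm wide, 136 mm long, no partitions. At 0.12 or more the staple carton is clear of the unit's top
- drawer_knob (a point): centre of the drawer's round metal knob, 22 mm in diameter and 18 mm long along the drawer's travel, 46 mm above the desk and 20 mm before the front panel; moves with the drawer; axes as the drawer unit's. There is no other handle
- notebook: closed grey hardback notebook lying on the desk behind the pile of papers (100 mm tall) on the right, fixed, 170 mm (x) by 200 mm (y), 16 mm thick; origin at the centre of its underside. The side area: the three things are stood on its cover for the time being. On the way from the drawer unit, pass in front of the tall monitor, whose near corner is about 0.64 m from the robot's base
- staple_well (a point): centre of the floor of the empty well of the grey stapler tray (fixed, 170 by 138 mm): well 101 mm long (x of this point) by 58 mm wide (y), floor 4 mm above the desk, walls 10 mm above the floor and 4 mm thick. Toward -y lie a pen (below the wall tops) and the stapler, 55 mm tall, its side 59 mm from this point; toward +x a binder clip, 16 mm above the walls
Mind the look-alikes: they are no part of the job. What is shaped like the stamp but yellow is not meant.

How it is judged:
By the outcome, as a careful person would: the job done as asked, in the order asked, and still so for the second after the job is handed in, with the robot touching nothing.
It also fails if it takes over 144 s, if anything falls off the work surface, if the arm or the gripper's body presses on something with over 40 N, if the wrist force passes 120 N, or if a joint passes its speed limit or range.

## Working session

There is one attempt and no reset: what is moved stays moved. The work goes in short steps, Python scripts to look and compute and a shell command to move; the robot and the scene stay as the last step left them, time stands still between calls to the robot, and variables do not carry over. Pictures are saved under pics/ and viewed, at most 14 in all, crops included, and the job is handed in when it is done.

```bash
ls; mkdir -p pics; cat > h.py <<'E'
import numpy as np,cv2
from workcell import bot,vision
from scipy.spatial.transform import Rotation as R
def cam(n):
    s=bot.observe(); f=vision.grab_frame(n)
    f['f']=210/np.tan(np.radians(f['fovy'])/2)
    if n=='wrist':
        T=np.eye(4);T[:3,:3]=rot(s['tool_rot']);T[:3,3]=s['position'];f['cam_to_world']=T@f['tool_from_camera']
    return f
def rot(r):
    r=np.array(r); return r if r.shape==(3,3) else R.from_euler('xyz',r).as_matrix()
def pts(f):
    v,u=np.mgrid[:420,:560];d=f['depth']
    P=np.stack([(u-f['cx'])/f['f']*d,(v-f['cy'])/f['f']*d,d],-1)
    T=f['cam_to_world'];W=P@T[:3,:3].T+T[:3,3];W[d==0]=np.nan;return W
def ray(f,u,v,z):
    T=f['cam_to_world'];d=T[:3,:3]@np.array([(u-f['cx'])/f['f'],(v-f['cy'])/f['f'],1]);o=T[:3,3]
    return o+d*(z-o[2])/d[2]
E
python3 - <<'E'
from h import *
s=bot.observe();print({k:np.round(v,3).tolist() for k,v in s.items()})
for n in ['scene','side']:
    f=cam(n);cv2.imwrite(f'pics/{n}0.png',cv2.resize(f['image'],(800,600)));np.savez(f'{n}0.npz',**f);print(n,f['fovy'],f['cx'],f['cy'],np.round(f['cam_to_world'],3).tolist())
E
```

```text
pics
{'clock': 0.0, 'qpos': [-1.313, 0.522, -0.036, 1.6, 0.021, 1.021, -0.113], 'qd': [-0.002, -0.0, 0.003, 0.0, -0.001, -0.001, 0.001], 'joint_efforts': [0.001, -92.709, 1.98, -36.991, 0.018, 0.008, -0.0], 'position': [0.201, 0.592, 0.404], 'tool_rot': [-3.14, 0.0, 2.814], 'force': [-0.17, -0.112, -1.026], 'moment': [-0.053, -0.001, -0.02], 'finger_force': 0.0, 'grip_width': 0.085}
scene 44.54326711274378 275.1537736594488 215.77767340083813 [[0.821, -0.439, 0.365, 0.003], [-0.57, -0.645, 0.508, -0.547], [0.012, -0.625, -0.78, 1.017], [0.0, 0.0, 0.0, 1.0]]
side 47.535135580144896 281.7321067977395 203.70111910664784 [[0.953, -0.154, 0.26, 0.126], [-0.302, -0.478, 0.825, -1.002], [-0.003, -0.865, -0.502, 0.72], [0.0, 0.0, 0.0, 1.0]]
```

View pics/scene0.png

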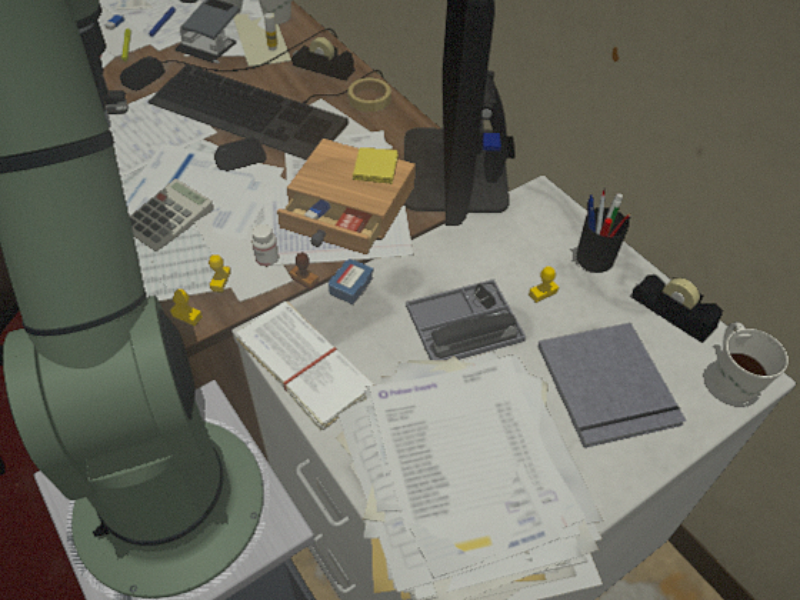

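View pics/side0.png

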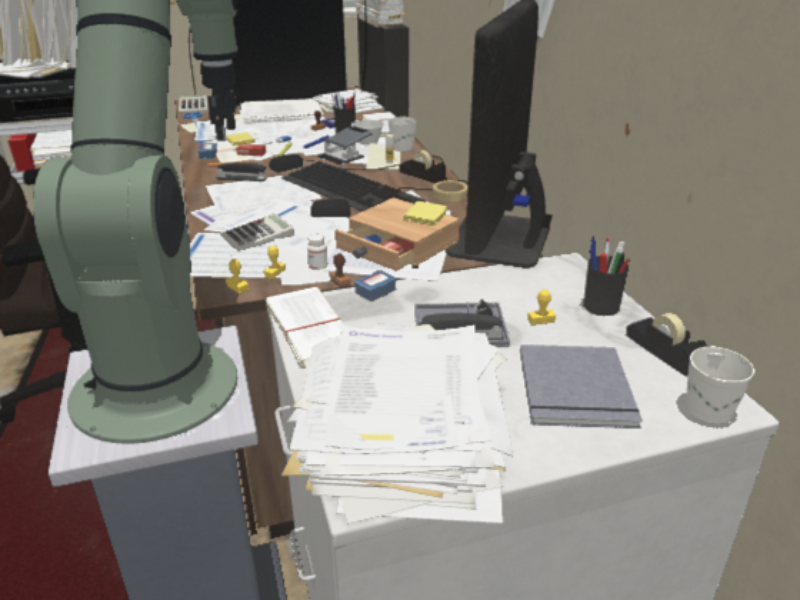

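Scene picture (800×600 view): the targets are the blue clip box (351,281), white bottle (264,243), brown stamp (303,268), drawer knob (318,239), red staple carton (350,220), notebook (612,383), and the tray well near (440,303). Look-alikes are the yellow stamps at (182,306), (218,272) and (545,283). In the side view there is also a far brown stamp at (318,120) and a second stapler. The brown stamp beside the bottle, in front of the drawer, is the one meant.

```bash
python3 - <<'E'
from h import *
f=dict(np.load('scene0.npz'));W=pts(f);im=f['image']
for nm,u,v in [('clip',351,275),('bottlecap',264,228),('stamptop',303,258),('knob',318,239),('panel',335,232),('unit top',340,165),('note',612,383),('well',440,298),('staples',350,218),('monitorcorner',455,215),('ystamp',218,272),('pile',470,450),('ntebk2',290,350)]:
    a,b=int(u*.7),int(v*.7);print(nm,np.round(np.nanmedian(W[b-1:b+2,a-1:a+2].reshape(-1,3),0),3))
hsv=cv2.cvtColor(im,cv2.COLOR_BGR2HSV)
def rep(nm,m):
    P=W[m&np.isfinite(W[...,0])]
    if len(P)<5:print(nm,len(P));return
    r=cv2.minAreaRect((P[:,:2]*1000).astype(np.float32));print(nm,len(P),np.round(r[0],1),np.round(r[1],1),round(r[2],1),'z',np.round(np.percentile(P[:,2],[5,50,95]),3))
z=W[...,2];x=W[...,0];y=W[...,1]
v,u=np.mgrid[:420,:560]
def box(a,b,c,d):return (u>a*.7)&(u<b*.7)&(v>c*.7)&(v<d*.7)
rep('cliplid',box(320,385,255,305)&(z>.024)&(z<.034))
rep('cap',box(245,282,215,270)&(z>.068))
rep('stamp top',box(285,325,248,290)&(z>.05))
rep('stamp base',box(285,325,248,290)&(z>.012)&(z<.022))
rep('unittop',box(275,420,135,225)&(abs(z-.076)<.006)&(x>.5))
rep('notebook',box(530,690,320,445)&(abs(z-.016)<.006))
rep('tray',box(400,530,270,365)&(abs(z-.014)<.004))
rep('knob',box(308,328,228,248)&(z>.03)&(z<.065))
rep('red',box(325,380,200,235)&(hsv[...,1]>120)&((hsv[...,0]<10)|(hsv[...,0]>170)))
c=im[int(130*.7):int(375*.7),int(230*.7):int(560*.7)];cv2.imwrite('pics/crop1.png',cv2.resize(c,(800,594),interpolation=cv2.INTER_CUBIC))
E
```

```text
clip [0.445 0.205 0.028]
bottlecap [0.356 0.352 0.076]
stamptop [0.383 0.256 0.067]
knob [0.43  0.291 0.054]
panel [0.465 0.287 0.058]
unit top [0.56  0.421 0.076]
note [ 0.674 -0.223  0.017]
well [0.561 0.085 0.005]
staples [0.511 0.307 0.052]
monitorcorner [0.639 0.16  0.108]
ystamp [0.249 0.338 0.034]
pile [ 0.381 -0.212  0.085]
ntebk2 [0.277 0.128 0.02 ]
cliplid 485 [444.3 201.4] [77.9 59.2] 24.0 z [0.026 0.029 0.033]
cap 128 [350.6 346.6] [35.8 33.5] 55.5 z [0.069 0.075 0.078]
stamp top 89 [380.2 259.3] [25.6 24.8] 11.7 z [0.052 0.063 0.069]
stamp base 122 [380.5 260.9] [27.1 50.6] 25.5 z [0.014 0.017 0.021]
unittop 2030 [563.6 382.4] [163.2 204.2] 32.3 z [0.073 0.076 0.08 ]
notebook 5295 [ 721.6 -230.5] [203.7 265.3] 68.5 z [0.013 0.016 0.019]
tray 924 [561.9  18.4] [140.7 171.1] 73.7 z [0.01  0.013 0.017]
knob 137 [433.8 306.7] [36.1 41.8] 35.4 z [0.036 0.051 0.058]
red 133 [506.4 298.3] [74.7 44. ] 34.4 z [0.048 0.052 0.057]
```

View pics/crop1.png

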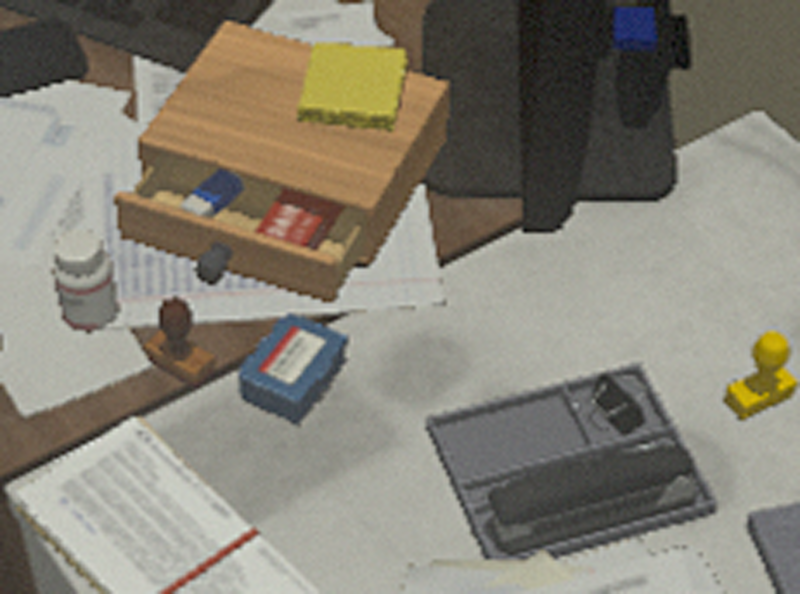

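The close crop shows the blue clip box, brown stamp and white bottle standing in a row in front of the knob. The red carton is in the right half of the drawer and the eraser in the left. The empty well is the upper-left compartment of the tray. The measured positions match the given layout: 197, 220 and 199 mm before the unit's origin, with lateral offsets of −89, −5 and +84 mm. I'll move above the row and look with the wrist camera.

```bash
python3 -m creep '[[[1,-4,-3.3,0,0,0,0],[1,-4,-3.3,0,0,0,0],[1,-4,-3.3,0,0,0,0],[1,-4,-3.3,0,0,0,0],[1,-4,-3.3,0,0,0,0],[1,-4,-3.3,0,0,0,0],[1,-4,-3.3,0,0,0,0],[1,0,0,0,0,0,0.18],[1,0,0,0,0,0,0.18],[1,0,0,0,0,0,0.18],[1,0,0,0,0,0,0.18],[1,0,0,0,0,0,0.18]]]'
python3 -m creep '[[[1,0,0,0,0,0,0.18],[1,0,0,0,0,0,0.18],[1,0,0,0,0,0,0.18],[1,0,0,0,0,0,0.18],[1,0,0,0,0,0,0.18],[1,0,0,0,0,0,0.18],[1,0,0,0,0,0,0.18],[1,0,0,0,0,0,0.07],[1,0,0,0,0,0,0]]]'
python3 - <<'E'
from h import *
s=bot.observe();print(s['qpos'],s['position'],s['tool_rot'])
f=cam('wrist');np.savez('wrist1.npz',**f);cv2.imwrite('pics/wrist1.png',cv2.resize(f['image'],(800,600)));print(np.round(f['tool_from_camera'],3).tolist(),f['fovy'])
f=dict(np.load('scene0.npz'))
print('notebook',[np.round(ray(f,u*.7,v*.7,.016)[:2],3) for u,v in [(540,345),(632,325),(682,425),(582,443)]])
E
```

```text
clock: 1.6
position: [0.3919, 0.2828, 0.4045]
tool_rot: [-3.141, 0.0, 1.908]
force: [-0.9, 0.4, -0.0]
grip_width: 0.0853
finger_force: 0.0
clock: 2.72
position: [0.3918, 0.2829, 0.4045]
tool_rot: [3.141, 0.0, 0.584]
force: [-0.3, 0.4, 1.1]
grip_width: 0.0854
finger_force: 0.0
[-1.16252525  0.33263802  0.52508273  1.98266479 -0.21372136  0.88021872
 -1.51043049] [0.39181477 0.28293428 0.40454201] [3.14137043e+00 4.22607346e-04 5.84462175e-01]
[[-0.0, -0.959, -0.283, 0.072], [1.0, -0.0, 0.001, -0.001], [-0.001, -0.283, 0.959, 0.031], [0.0, 0.0, 0.0, 1.0]] 60.23927603983356
notebook [array([ 0.63, -0.1 ]), array([ 0.791, -0.158]), array([ 0.71, -0.34]), array([ 0.559, -0.275])]
```

View pics/wrist1.png

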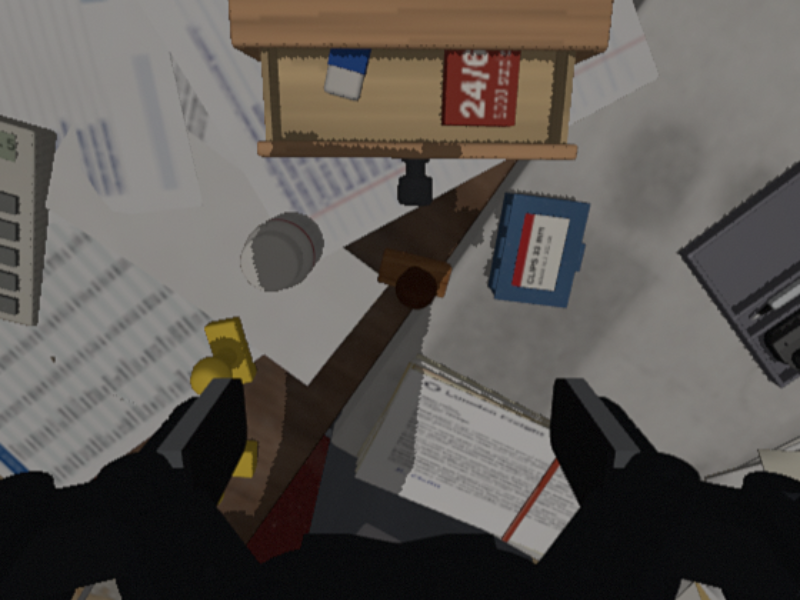

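The wrist view shows the drawer front edge about y=155 px, knob (415,185), bottle (282,252), stamp handle (415,287) and clip box (542,250). The carton is at (482,88). Next I'll take precise measurements from this view.

```bash
python3 - <<'E'
from h import *
f=dict(np.load('wrist1.npz'));W=pts(f);im=f['image'];hsv=cv2.cvtColor(im,cv2.COLOR_BGR2HSV);H,S,V=cv2.split(hsv)
v,u=np.mgrid[:420,:560];z=W[...,2]
def box(a,b,c,d):return (u>a*.7)&(u<b*.7)&(v>c*.7)&(v<d*.7)
def rep(nm,m,plane=None):
    m=m.astype(np.uint8);n,l,st,_=cv2.connectedComponentsWithStats(m);k=1+np.argmax(st[1:,4]);m=l==k
    if plane is not None:
        vv,uu=np.nonzero(m);P=np.array([ray(f,a,b,plane) for a,b in zip(uu,vv)])
    else: P=W[m&np.isfinite(z)]
    r=cv2.minAreaRect((P[:,:2]*1000).astype(np.float32));print(nm,len(P),np.round(r[0],1),np.round(r[1],1),round(r[2],1),'z',np.round(np.nanpercentile(z[m],[5,50,95]),3))
rep('clip whole',box(470,610,170,330)&(z>.021)&(z<.035),.029)
rep('clip depth',box(470,610,170,330)&(z>.021)&(z<.035))
rep('clip blue',box(470,610,170,330)&(H>95)&(H<125)&(S>100),.029)
rep('cap',box(230,340,190,310)&(z>.068),.075)
rep('cap d',box(230,340,190,310)&(z>.068))
rep('stamp top',box(360,470,230,330)&(z>.05),.06)
rep('stamp d',box(360,470,230,330)&(z>.05))
rep('stamp base',box(360,470,230,330)&(z>.01)&(z<.023),.018)
rep('stamp base d',box(360,470,230,330)&(z>.01)&(z<.023))
rep('knob',box(390,440,164,215)&(z>.035)&(z<.065),.055)
rep('knob d',box(390,440,164,215)&(z>.035)&(z<.065))
rep('panel d',box(240,600,130,170)&(z>.06),.068)
rep('panel d',box(240,600,130,170)&(z>.06)&(z<.072))
red=box(420,560,40,140)&(S>110)&((H<8)|(H>170))
rep('carton',red,.052);rep('carton d',red&(z>.046))
rep('eraser',box(310,380,40,110)&((H>95)&(H<130)&(S>100)|(V>140)&(S<60)),.04)
for nm,(a,b,zz) in dict(pl=(258,157,.068),pr=(577,157,.068),frontL=(230,47,.076),frontR=(612,47,.076)).items():print(nm,np.round(ray(f,a*.7,b*.7,zz),4))
# side notebook & tray via both views
for n,bx in (('scene',(530,690,320,450)),('side',(515,645,335,432))):
    g=dict(np.load(n+'0.npz'));Z=pts(g);a,b,c,d=bx
    m=(box(*bx)&(abs(Z[...,2]-.016)<.006)&(g['image'].max(-1)<135)).astype(np.uint8);m=cv2.morphologyEx(m,cv2.MORPH_OPEN,np.ones((5,5)))
    c=max(cv2.findContours(m,0,1)[0],key=cv2.contourArea)[:,0];P=np.array([ray(g,p[0],p[1],.016)[:2]*1000 for p in c]).astype(np.float32);print('nb',cv2.minAreaRect(P))
E
```

```text
clip whole 4247 [443.5 201.2] [73.9 58.3] 26.2 z [0.028 0.029 0.031]
clip depth 4247 [443.3 200.9] [73.9 57.9] 26.0 z [0.028 0.029 0.031]
clip blue 2593 [442.7 202.3] [72.5 59.7] 26.1 z [0.013 0.029 0.03 ]
cap 1364 [350.8 347.3] [34.6 35.8] 76.3 z [0.073 0.075 0.076]
cap d 1364 [350.  347.3] [34.9 34.6] 66.1 z [0.073 0.075 0.076]
stamp top 666 [382.4 263.3] [26.3 25.3] 33.5 z [0.054 0.065 0.068]
stamp d 666 [382.2 263. ] [23.3 25.8] 32.1 z [0.054 0.065 0.068]
stamp base 774 [381.7 262.5] [25.2 49.9] 19.7 z [0.014 0.018 0.019]
stamp base d 774 [381. 262.] [24.3 50. ] 19.3 z [0.014 0.018 0.019]
knob 616 [434.6 299.4] [23.8 20.9] 33.5 z [0.048 0.054 0.057]
knob d 616 [434.6 299. ] [24.  21.5] 33.5 z [0.048 0.054 0.057]
panel d 2557 [452.3 310.3] [  9.  182.2] 32.9 z [0.066 0.068 0.069]
panel d 2557 [452.3 310.2] [  9.  183.1] 32.9 z [0.066 0.068 0.069]
carton 1912 [501.  298.5] [41.3 43.2] 32.3 z [0.047 0.052 0.053]
carton d 1810 [501.8 297.8] [40.7 41.8] 32.7 z [0.051 0.052 0.053]
eraser 383 [474.2 372.7] [13.5 22.9] 18.2 z [0.038 0.039 0.041]
pl [0.3987 0.3837 0.068 ]
pr [0.4995 0.2313 0.068 ]
frontL [0.4411 0.4218 0.076 ]
frontR [0.5522 0.2539 0.076 ]
nb ((678.6729736328125, -214.2897491455078), (200.73150634765625, 169.12188720703125), 69.26114654541016)Traceback (most recent call last):
  File "<stdin>", line 32, in <module>
ValueError: max() iterable argument is empty
```

```bash
cat >> h.py <<'E'
def go(x,y,z,yaw):
    s=bot.observe();p=np.array(s['position']);M=rot(s['tool_rot']);c=R.from_matrix(M).as_euler('xyz')
    T=R.from_euler('xyz',[np.pi,0,np.radians(yaw)]).as_matrix()
    w=R.from_matrix(M.T@T).as_rotvec();d=T.T@(np.array([x,y,z])-p)*100
    print('turn',np.round(w,3),'shift cm after turn',np.round(d,2))
E
python3 - <<'E'
from h import *
go(.4434,.2011,.174,26.1)
g=dict(np.load('scene0.npz'));W=pts(g).reshape(-1,3);a=np.radians(-20.7)
q=(W[:,:2]-[.6787,-.2143])@np.array([[np.cos(a),-np.sin(a)],[np.sin(a),np.cos(a)]])*1000
m=(W[:,2]>.03)&(abs(q[:,0])<190)&(abs(q[:,1])<190)
h={}
for (X,Y),Z in zip(q[m],W[m,2]):
    k=(round(X/20)*20,round(Y/20)*20);h.setdefault(k,[]).append(Z)
print({tuple(map(int,k)):round(float(max(v))*1000) for k,v in sorted(h.items()) if len(v)>3})
E
```

```text
turn [0.   0.   0.13] shift cm after turn [ 1.03  9.62 23.06]
{(-180, -180): 90, (-180, -160): 91, (-180, -140): 91, (-180, -120): 91, (-180, -100): 90, (-180, -80): 92, (-180, -60): 93, (-180, -40): 96, (-180, -20): 98, (-180, 0): 99, (-180, 20): 102, (-180, 40): 97, (-180, 60): 70, (-180, 120): 58, (-180, 140): 59, (-160, -180): 89, (-160, -160): 86, (-160, -140): 86, (-160, -120): 86, (-160, -100): 86, (-160, -80): 89, (-160, -60): 89, (-160, -40): 89, (-160, -20): 89, (-160, 0): 89, (-160, 20): 84, (-160, 40): 78, (-160, 120): 56, (-160, 140): 56, (-140, -180): 78, (-140, -160): 78, (-140, -140): 79, (-140, -120): 80, (-140, -100): 80, (-140, -80): 80, (-140, -60): 79, (-140, -40): 86, (-140, -20): 87, (-140, 0): 86, (-140, 120): 51, (-140, 140): 54, (-120, -20): 70, (-120, 0): 65, (-120, 120): 49, (-120, 140): 49, (120, 140): 37, (120, 160): 35, (140, 120): 56, (140, 140): 33, (140, 160): 35, (160, -80): 98, (160, -60): 97, (160, -40): 98, (160, -20): 94, (160, 80): 55, (160, 100): 80, (160, 120): 78, (160, 140): 70, (160, 160): 37, (160, 180): 34, (180, -100): 97, (180, -80): 95, (180, -60): 45, (180, -20): 97, (180, 40): 49, (180, 60): 54, (180, 80): 65, (180, 100): 79, (180, 120): 80, (180, 140): 75, (180, 160): 52}
```

```bash
python3 -m creep '[[[0.65,0.5,4.8,0,0,0,0.13],[0.65,0.5,4.8,0,0,0,0],[0.65,0,0,5,0,0,0],[0.65,0,0,5,0,0,0],[0.65,0,0,5,0,0,0],[0.65,0,0,3,0,0,0],[0.65,0,0,0,0,0,0],[0.65,0,0,0,0,0,0]]]' 30
python3 - <<'E'
from h import *
go(.4434,.2011,.174,26.1)
f=cam('wrist');cv2.imwrite('pics/w2.png',f['image'])
E
```

```text
clock: 3.78
position: [0.4485, 0.2046, 0.2258]
tool_rot: [-3.141, -0.001, 0.454]
force: [0.2, -0.2, 0.2]
grip_width: 0.0703
finger_force: 0.0
turn [-0.    -0.001 -0.001] shift cm after turn [-0.61  0.09  5.18]
```

View pics/w2.png

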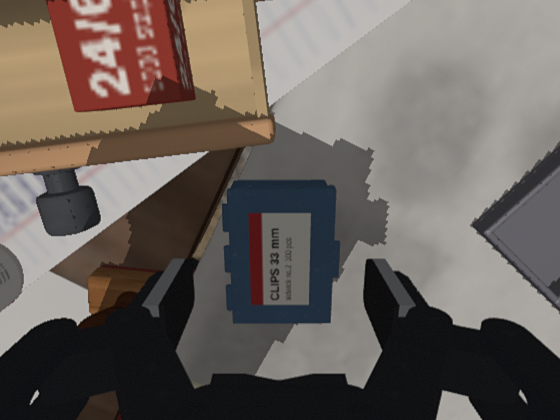

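The clip box is centred between the fingers (columns 222–340, finger midpoint 280), and the stamp clears the left finger. I'll descend and grip.

```bash
python3 -m creep '[[[0.65,-0.61,0.09,1.2,0,0,0],[0.65,0,0,2,0,0,0],[0.65,0,0,1.2,0,0,0],[0.65,0,0,0.6,0,0,0],[0.65,0,0,0.2,0,0,0],[0.65,0,0,0,0,0,0]]]' 30
python3 -m creep '[[[-0.4,0,0,0,0,0,0],[-0.4,0,0,0,0,0,0],[-0.4,0,0,0,0,0,0],[-0.4,0,0,0,0,0,0],[-0.4,0,0,0,0,0,0]]]' 30
python3 -c "
from h import *
go(.4434,.2011,.174,26.1)"
```

```text
clock: 4.58
position: [0.4431, 0.2011, 0.1729]
tool_rot: [3.142, -0.0, 0.454]
force: [0.5, -0.4, -0.1]
grip_width: 0.0701
finger_force: 0.0
clock: 5.2
position: [0.4431, 0.2013, 0.1732]
tool_rot: [-3.141, -0.001, 0.454]
force: [-1.0, -0.6, 6.0]
grip_width: 0.0513
finger_force: 30.3
turn [-0.    -0.001 -0.002] shift cm after turn [ 0.02  0.03 -0.08]
```

```bash
python3 -m creep '[[[-0.4,0,0,-1,0,0,0],[-0.4,0,0,-3,0,0,0],[-0.4,0,0,-5,0,0,0],[-0.4,0,0,-5,0,0,0],[-0.4,0,0,-3,0,0,0]]]' 30
python3 -m creep '[[[-0.4,0.5,4.3,0,0,0,0],[-0.4,0.5,4.3,0,0,0,0],[-0.4,0.5,4.3,0,0,0,0],[-0.4,0.5,4.3,0,0,0,0],[-0.4,0.5,4.3,0,0,0,0],[-0.4,0.5,4.3,0,0,0,0],[-0.4,0.5,4.3,0,0,0,0],[-0.4,0.5,4.3,0,0,0,0],[-0.4,0.5,4.3,0,0,0,0],[-0.4,0,4.1,0,0,0,0],[-0.4,0,0,0,0,0,0]]]' 30
python3 -c "
from h import *
s=bot.observe();print(s['qpos'],s['grip_width'])
go(.6712,-.1633,.190,26)"
```

```text
clock: 5.82
position: [0.443, 0.2009, 0.3455]
tool_rot: [-3.141, -0.002, 0.453]
force: [0.3, 0.5, -0.5]
grip_width: 0.0512
finger_force: 31.8
clock: 7.2
position: [0.6709, -0.1672, 0.3432]
tool_rot: [3.14, 0.001, 0.45]
force: [0.2, 0.4, -0.9]
grip_width: 0.0513
finger_force: 31.8
[-0.13368853  0.74893692  0.49836286  1.48063502 -0.39146282  1.01171551
 -0.65993127] 0.05128064483165696
turn [ 0.002  0.001 -0.004] shift cm after turn [ 0.2  -0.34 15.32]
```

```bash
python3 -m creep '[[[-0.4,0.2,-0.3,3,0,0,0],[-0.4,0,0,5,0,0,0],[-0.4,0,0,4,0,0,0],[-0.4,0,0,2,0,0,0],[-0.4,0,0,0.8,0,0,0],[-0.4,0,0,0.3,0,0,0],[-0.4,0,0,0.15,0,0,0],[-0.4,0,0,0,0,0,0],[0.6,0,0,0,0,0,0],[0.6,0,0,0,0,0,0],[0.6,0,0,0,0,0,0]]]'
python3 -m creep '[[[0.6,0,0,-2,0,0,0],[0.6,0,0,-5,0,0,0],[0.6,0,0,-6,0,0,0],[0.6,0,0,-3,0,0,0],[0.6,0,0,0,0,0,0]]]'
python3 - <<'E'
from h import *
go(.3817,.2629,.36,33)
f=cam('wrist');cv2.imwrite('pics/w3.png',f['image'])
E
```

```text
clock: 8.57
position: [0.6716, -0.1603, 0.1903]
tool_rot: [3.142, -0.0, 0.454]
force: [-0.5, 0.4, 0.2]
grip_width: 0.0684
finger_force: 0.0
clock: 9.2
position: [0.6719, -0.1606, 0.3543]
tool_rot: [3.139, -0.004, 0.454]
force: [0.4, -0.1, -0.3]
grip_width: 0.0683
finger_force: 0.0
turn [ 0.003 -0.004 -0.122] shift cm after turn [ -1.27 -51.32  -0.57]
```

View pics/w3.png

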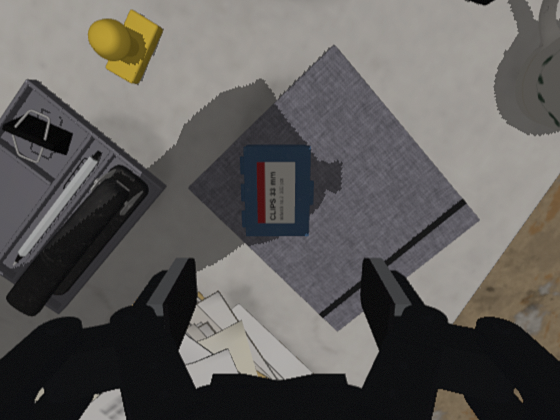

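The clip box stands on the notebook, but its lower-left corner (248,236) is close to the edge line from (189,187) to (338,328). I'll measure the margin.

```bash
python3 - <<'E'
from h import *
f=cam('wrist')
C=np.array([ray(f,u,v,.016)[:2]*1000 for u,v in [(189,187),(335,45),(478,218),(338,328)]]);print(np.round(C,1),C.mean(0))
r=cv2.minAreaRect(C.astype(np.float32));print(r)
W=pts(f);v,u=np.mgrid[:420,:560]
m=(u>220)&(u<340)&(v>130)&(v<250)&(W[...,2]>.037)
P=W[m][:,:2]*1000;q=cv2.minAreaRect(P.astype(np.float32));print(q,np.median(W[m][:,2]))
print([round(cv2.pointPolygonTest(cv2.boxPoints(r),tuple(map(float,p)),True),1) for p in cv2.boxPoints(q)])
E
```

```text
[[ 635.3  -91.9]
 [ 790.8 -151.4]
 [ 721.5 -333.9]
 [ 567.3 -276.1]] [ 678.73134841 -213.33325151]
((678.2689819335938, -213.24099731445312), (196.3690185546875, 166.54823303222656), 69.2072525024414)
((671.8284301757812, -159.87542724609375), (73.57334899902344, 58.0840950012207), 25.96622085571289) 0.045170258243638683
[12.0, 54.3, 43.7, 3.9]
```

```bash
python3 -m creep '[[[0.4,0,-3,0,0,0,-0.122],[0.4,-0.13,-5,0,0,0,0],[0.4,-0.13,-5,0,0,0,0],[0.4,-0.13,-5,0,0,0,0],[0.4,-0.13,-5,0,0,0,0],[0.4,-0.13,-5,0,0,0,0],[0.4,-0.13,-5,0,0,0,0],[0.4,-0.13,-5,0,0,0,0],[0.4,-0.13,-5,0,0,0,0],[0.4,-0.13,-5,0,0,0,0],[0.4,-0.1,-3,0,0,0,0],[0.4,0,0,0,0,0,0]]]'
python3 -c "
from h import *
go(.3817,.2629,.20,33)"
```

```text
clock: 10.8
position: [0.385, 0.264, 0.3496]
tool_rot: [-3.142, 0.002, 0.579]
force: [0.4, -0.2, -0.3]
grip_width: 0.0597
finger_force: 0.0
turn [-0.     0.002  0.004] shift cm after turn [-0.34 -0.09 14.96]
```

```bash
python3 -m creep '[[[0.4,-0.3,-0.1,3,0,0,0],[0.4,0,0,4,0,0,0],[0.4,0,0,3,0,0,0],[0.4,0,0,0,0,0,0],[0.4,0,0,0,0,0,0]]]'
python3 - <<'E'
from h import *
go(.3817,.2629,.20,33)
f=cam('wrist');W=pts(f);v,u=np.mgrid[:420,:560];z=W[...,2]
d=np.hypot(W[...,0]-.3817,W[...,1]-.2629)
m=(d<.04)&(z>.055)&(z<.072);P=W[m]*1000;print(len(P),cv2.minAreaRect(P[:,:2].astype(np.float32)))
E
```

```text
clock: 11.42
position: [0.3839, 0.2612, 0.251]
tool_rot: [3.141, -0.0, 0.575]
force: [0.5, 0.2, 0.1]
grip_width: 0.0599
finger_force: 0.0
turn [ 0.    -0.    -0.001] shift cm after turn [-0.09 -0.26  5.1 ]
2142 ((381.8145446777344, 262.89642333984375), (23.41127586364746, 25.703136444091797), 33.97814178466797)
```

Stamp position is confirmed at (381.8, 262.9) mm. Descending to grip it by the handle.

```bash
python3 -m creep '[[[0.4,-0.09,-0.26,2,0,0,0],[0.4,0,0,2,0,0,0],[0.4,0,0,0.8,0,0,0],[0.4,0,0,0.3,0,0,0],[0.4,0,0,0,0,0,0],[0.4,0,0,0,0,0,0]]]'
python3 -c "
from h import *
go(.3817,.2629,.20,33)"
```

```text
clock: 12.22
position: [0.3813, 0.2634, 0.1997]
tool_rot: [-3.142, -0.001, 0.576]
force: [-0.4, 0.6, -0.9]
grip_width: 0.0597
finger_force: 0.0
turn [-0.    -0.001 -0.   ] shift cm after turn [ 0.01  0.06 -0.03]
```

```bash
python3 -m creep '[[[-1,0,0,0,0,0,0],[-1,0,0,0,0,0,0],[-1,0,0,0,0,0,0],[-1,0,0,0,0,0,0],[-1,0,0,0,0,0,0],[-1,0,0,0,0,0,0],[-1,0,0,0,0,0,0]]]' 30
python3 -m creep '[[[-1,0,0,-1,0,0,0],[-1,0,0,-3,0,0,0],[-1,0,0,-5,0,0,0],[-1,0,0,-5,0,0,0],[-1,0,0,-3,0,0,0],[-1,0,0,0,0,0,0]]]' 30
python3 -m creep '[[[-1,-0.7,4.6,0,0,0,0],[-1,-0.7,4.6,0,0,0,0],[-1,-0.7,4.6,0,0,0,0],[-1,-0.7,4.6,0,0,0,0],[-1,-0.7,4.6,0,0,0,0],[-1,-0.7,4.6,0,0,0,0],[-1,-0.7,4.6,0,0,0,0],[-1,-0.7,4.6,0,0,0,0],[-1,-0.7,4.6,0,0,0,0],[-1,-0.7,4.6,0,0,0,0],[-1,-0.7,4.6,0,0,0,0],[-1,-0.4,4.6,0,0,0,0]]]' 30
python3 -m creep '[[[-1,0,0,0,0,0,0],[-1,0,0,0,0,0,0]]]' 30
python3 -c "
from h import *
go(.6171,-.2498,.216,33)"
```

```text
clock: 13.1
position: [0.3813, 0.2632, 0.1994]
tool_rot: [3.141, -0.0, 0.576]
force: [0.3, -1.0, 5.9]
grip_width: 0.0249
finger_force: 29.2
clock: 13.85
position: [0.3813, 0.2635, 0.3713]
tool_rot: [-3.14, -0.003, 0.576]
force: [0.0, 0.3, -1.5]
grip_width: 0.0249
finger_force: 29.6
clock: 15.35
position: [0.614, -0.2453, 0.3681]
tool_rot: [-3.14, 0.001, 0.575]
force: [-0.1, 1.1, -0.4]
grip_width: 0.0247
finger_force: 29.6
clock: 15.6
position: [0.6134, -0.2435, 0.3681]
tool_rot: [-3.14, 0.001, 0.576]
force: [0.4, 0.2, -0.6]
grip_width: 0.0247
finger_force: 29.7
turn [-0.002  0.001 -0.   ] shift cm after turn [-0.04  0.73 15.21]
```

```bash
python3 -m creep '[[[-1,0,0.7,3,0,0,0],[-1,0,0,5,0,0,0],[-1,0,0,4,0,0,0],[-1,0,0,2,0,0,0],[-1,0,0,0.8,0,0,0],[-1,0,0,0.3,0,0,0],[-1,0,0,0.1,0,0,0],[-1,0,0,0,0,0,0],[0.3,0,0,0,0,0,0],[0.3,0,0,0,0,0,0],[0.3,0,0,0,0,0,0],[0.3,0,0,0,0,0,0]]]'
python3 -m creep '[[[0.3,0,0,-2,0,0,0],[0.3,0,0,-5,0,0,0],[0.3,0,0,-6,0,0,0],[0.3,0,0,-4,0,0,0],[0.3,0,0,0,0,0,0]]]'
python3 - <<'E'
from h import *
go(.3506,.3473,.37,33)
f=cam('wrist');W=pts(f);v,u=np.mgrid[:420,:560];z=W[...,2]
d=np.hypot(W[...,0]-.6171,W[...,1]+.2498)
for a,b in((.068,.09),(.028,.038)):
    m=(d<.04)&(z>a)&(z<b);P=W[m]*1000;print(len(P),cv2.minAreaRect(P[:,:2].astype(np.float32)),np.percentile(P[:,2],95))
E
```

```text
clock: 17.1
position: [0.6176, -0.2497, 0.2172]
tool_rot: [3.142, 0.0, 0.576]
force: [0.0, -0.5, 0.7]
grip_width: 0.0553
finger_force: 0.0
clock: 17.73
position: [0.6177, -0.2502, 0.3919]
tool_rot: [3.137, -0.004, 0.576]
force: [-0.2, -0.0, -1.6]
grip_width: 0.0551
finger_force: 0.0
turn [ 0.005 -0.004 -0.   ] shift cm after turn [ 10.14 -64.66   2.19]
816 ((618.4264526367188, -250.34506225585938), (24.10235023498535, 25.66259765625), 32.40205383300781) 83.84143811239795
872 ((617.6392822265625, -250.9457244873047), (23.932506561279297, 50.00777053833008), 19.442277908325195) 35.17828025671147
```

```bash
python3 -m creep '[[[0.6,0.8,-5,0,0,0,0],[0.6,0.8,-5,0,0,0,0],[0.6,0.8,-5,0,0,0,0],[0.6,0.8,-5,0,0,0,0],[0.6,0.8,-5,0,0,0,0],[0.6,0.8,-5,0,0,0,0],[0.6,0.8,-5,0,0,0,0],[0.6,0.8,-5,0,0,0,0],[0.6,0.8,-5,0,0,0,0],[0.6,0.8,-5,0,0,0,0],[0.6,0.8,-5,0,0,0,0],[0.6,0.8,-5,0,0,0,0]]]'
python3 -m creep '[[[0.6,0.5,-4.6,2,0,0,0],[0.6,0,0,4,0,0,0],[0.6,0,0,4,0,0,0],[0.6,0,0,0,0,0,0],[0.6,0,0,0,0,0,0]]]'
python3 - <<'E'
from h import *
go(.3506,.3473,.20,33)
f=cam('wrist');W=pts(f);z=W[...,2]
d=np.hypot(W[...,0]-.3506,W[...,1]-.3473)
m=(d<.04)&(z>.07)&(z<.08);P=W[m]*1000;print(len(P),cv2.minEnclosingCircle(P[:,:2].astype(np.float32)))
m=(d<.04)&(z>.035)&(z<.05);P=W[m]*1000;print(len(P),cv2.minAreaRect(P[:,:2].astype(np.float32)))
E
```

```text
clock: 19.27
position: [0.3703, 0.3071, 0.387]
tool_rot: [3.141, 0.001, 0.576]
force: [1.4, -0.2, -0.2]
grip_width: 0.0681
finger_force: 0.0
clock: 19.9
position: [0.351, 0.3471, 0.2883]
tool_rot: [-3.142, -0.0, 0.575]
force: [0.1, 0.9, 1.6]
grip_width: 0.0687
finger_force: 0.0
turn [-0.    -0.    -0.001] shift cm after turn [-0.02 -0.04  8.83]
3140 ((349.8135681152344, 347.5638427734375), 17.88721466064453)
387 ((358.767822265625, 353.08148193359375), (23.475379943847656, 44.69353103637695), 32.215816497802734)
```

```bash
python3 -m creep '[[[0.6,-0.05,-0.05,3,0,0,0],[0.6,0,0,3,0,0,0],[0.6,0,0,1.8,0,0,0],[0.6,0,0,0.7,0,0,0],[0.6,0,0,0.3,0,0,0],[0.6,0,0,0,0,0,0]]]'
python3 -m creep '[[[-0.5,0,0,0,0,0,0],[-0.5,0,0,0,0,0,0],[-0.5,0,0,0,0,0,0],[-0.5,0,0,0,0,0,0],[-0.5,0,0,0,0,0,0],[-0.5,0,0,0,0,0,0]]]' 30
python3 -c "
from h import *
go(.7049,-.2723,.37,33)"
```

```text
clock: 20.7
position: [0.3501, 0.3475, 0.1999]
tool_rot: [-3.141, -0.001, 0.576]
force: [-0.9, 0.4, -0.0]
grip_width: 0.0681
finger_force: 0.0
clock: 21.45
position: [0.3501, 0.3474, 0.1999]
tool_rot: [-3.141, -0.001, 0.576]
force: [-1.7, -1.8, 11.8]
grip_width: 0.0422
finger_force: 29.0
turn [-0.    -0.001 -0.   ] shift cm after turn [ -4.    71.3  -17.01]
```

```bash
python3 -m creep '[[[-0.5,0,0,-1,0,0,0],[-0.5,0,0,-3,0,0,0],[-0.5,0,0,-5,0,0,0],[-0.5,0,0,-5,0,0,0],[-0.5,-0.3,3,-3,0,0,0],[-0.5,-0.3,4.6,0,0,0,0],[-0.5,-0.3,4.6,0,0,0,0],[-0.5,-0.3,4.6,0,0,0,0],[-0.5,-0.3,4.6,0,0,0,0],[-0.5,-0.3,4.6,0,0,0,0],[-0.5,-0.3,4.6,0,0,0,0]]]' 30
python3 -m creep '[[[-0.5,-0.3,4.6,0,0,0,0],[-0.5,-0.3,4.6,0,0,0,0],[-0.5,-0.3,4.6,0,0,0,0],[-0.5,-0.3,4.6,0,0,0,0],[-0.5,-0.3,4.6,0,0,0,0],[-0.5,-0.3,4.6,0,0,0,0],[-0.5,-0.3,4.6,0,0,0,0],[-0.5,-0.1,4.2,0,0,0,0],[-0.5,0,4.2,0,0,0,0],[-0.5,0,0,0,0,0,0],[-0.5,0,0,0,0,0,0]]]' 30
python3 -c "
from h import *
go(.7049,-.2723,.216,33)"
```

```text
clock: 22.82
position: [0.4993, 0.0778, 0.3698]
tool_rot: [-3.141, -0.0, 0.576]
force: [0.1, 1.3, -1.5]
grip_width: 0.0424
finger_force: 31.2
clock: 24.2
position: [0.7013, -0.2729, 0.3693]
tool_rot: [-3.141, 0.0, 0.576]
force: [-0.4, 0.3, -0.1]
grip_width: 0.0423
finger_force: 31.2
turn [-0.  0. -0.] shift cm after turn [ 0.34  0.14 15.33]
```

```bash
python3 -m creep '[[[-0.5,0.34,0.14,3,0,0,0],[-0.5,0,0,5,0,0,0],[-0.5,0,0,4,0,0,0],[-0.5,0,0,2,0,0,0],[-0.5,0,0,0.9,0,0,0],[-0.5,0,0,0.3,0,0,0],[-0.5,0,0,0.1,0,0,0],[-0.5,0,0,0,0,0,0],[0.4,0,0,0,0,0,0],[0.4,0,0,0,0,0,0],[0.4,0,0,0,0,0,0]]]'
python3 -m creep '[[[0.4,0,0,-2,0,0,0],[0.4,0,0,-5,0,0,0],[0.4,0,0,-6,0,0,0],[0.4,0,0,-4,0,0,0],[0.4,0,0,0,0,0,0]]]'
python3 - <<'E'
from h import *
go(.432,.2972,.37,33)
f=cam('wrist');W=pts(f);z=W[...,2]
d=np.hypot(W[...,0]-.7049,W[...,1]+.2723)
m=(d<.04)&(z>.075)&(z<.1);P=W[m]*1000;print(len(P),cv2.minEnclosingCircle(P[:,:2].astype(np.float32)),np.median(P[:,2]))
E
```

```text
clock: 25.58
position: [0.7051, -0.2727, 0.2163]
tool_rot: [3.142, -0.0, 0.576]
force: [-0.1, 0.1, 0.1]
grip_width: 0.0597
finger_force: 0.0
clock: 26.2
position: [0.7053, -0.2732, 0.3916]
tool_rot: [3.136, -0.004, 0.576]
force: [0.1, -0.2, -0.6]
grip_width: 0.0596
finger_force: 0.0
turn [ 0.005 -0.004 -0.   ] shift cm after turn [  8.15 -62.72   2.16]
1682 ((705.1431274414062, -272.331298828125), 17.95701789855957) 90.51859609822738
```

```bash
python3 -m creep '[[[0,0.6,-4.8,0,0,0,0],[0,0.6,-4.8,0,0,0,0],[0,0.6,-4.8,0,0,0,0],[0,0.6,-4.8,0,0,0,0],[0,0.6,-4.8,0,0,0,0],[0,0.6,-4.8,0,0,0,0],[0,0.6,-4.8,0,0,0,0],[0,0.6,-4.8,0,0,0,0],[0,0.6,-4.8,0,0,0,0],[0,0.6,-4.8,0,0,0,0],[0,0.6,-4.8,0,0,0,0],[0,0.6,-4.8,0,0,0,0]]]'
python3 -m creep '[[[0,0.8,-4.9,0,0,0,0],[0,0,0,4,0,0,0],[0,0,0,4,0,0,0],[0,0,0,0,0,0,0],[0,0,0,0,0,0,0]]]'
python3 - <<'E'
from h import *
go(.432,.2972,.201,33)
f=cam('wrist');W=pts(f);z=W[...,2]
d=np.hypot(W[...,0]-.432,W[...,1]-.2972)
m=(d<.03)&(z>.04)&(z<.06);P=W[m]*1000;print(len(P),cv2.minAreaRect(P[:,:2].astype(np.float32)),np.max(P[:,2]))
c=f['image'];cv2.imwrite('pics/w4.png',c)
E
```

```text
clock: 27.75
position: [0.4507, 0.2509, 0.3859]
tool_rot: [3.142, 0.001, 0.576]
force: [1.3, 0.6, 0.0]
grip_width: 0.0424
finger_force: 0.0
clock: 28.38
position: [0.4323, 0.295, 0.3073]
tool_rot: [3.142, -0.001, 0.575]
force: [0.0, -0.2, 0.7]
grip_width: 0.0431
finger_force: 0.0
turn [ 0.    -0.001 -0.001] shift cm after turn [ 0.09 -0.2  10.63]
1260 ((440.3899841308594, 302.5846252441406), (37.79682922363281, 21.418136596679688), 33.007415771484375) 59.85977154371802
```

View pics/w4.png

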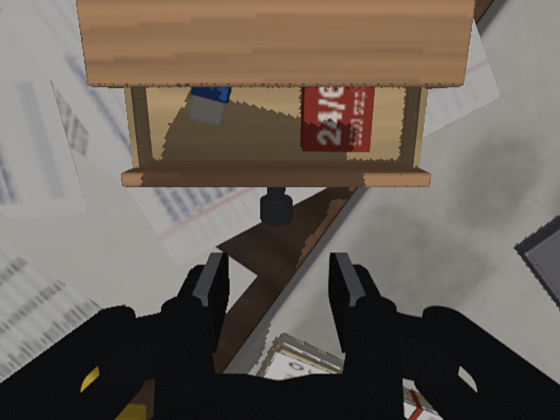

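The knob is at (276,205) px and centred between the fingers, with its front face 9 mm ahead of my aim point as it should be. I'll descend, grip it and pull.

```bash
python3 -m creep '[[[0,0.1,-0.2,4,0,0,0],[0,0,0,4,0,0,0],[0,0,0,1.8,0,0,0],[0,0,0,0.7,0,0,0],[0,0,0,0,0,0,0],[0,0,0,0,0,0,0]]]'
python3 -m creep '[[[-1,0,0,0,0,0,0],[-1,0,0,0,0,0,0],[-1,0,0,0,0,0,0],[-1,0,0,0,0,0,0],[-1,0,0,0,0,0,0]]]' 40
python3 -m creep '[[[-1,-0.5,0,0,0,0,0],[-1,-1,0,0,0,0,0],[-1,-1,0,0,0,0,0],[-1,-1,0,0,0,0,0],[-1,-1,0,0,0,0,0],[-1,-1,0,0,0,0,0],[-1,-1,0,0,0,0,0],[-1,-0.3,0,0,0,0,0],[-1,0,0,0,0,0,0],[-1,0,0,0,0,0,0]]]' 40
```

```text
clock: 29.18
position: [0.432, 0.2976, 0.2022]
tool_rot: [-3.141, -0.001, 0.576]
force: [-0.2, 0.1, 0.6]
grip_width: 0.0428
finger_force: 0.0
clock: 29.8
position: [0.4322, 0.2971, 0.202]
tool_rot: [3.141, -0.001, 0.575]
force: [1.2, -3.9, 10.3]
grip_width: 0.0206
finger_force: 38.7
clock: 31.05
position: [0.3751, 0.2601, 0.2019]
tool_rot: [3.141, -0.001, 0.575]
force: [0.6, -3.7, 13.3]
grip_width: 0.0206
finger_force: 39.4
```

```bash
python3 -m creep '[[[0,0,0,0,0,0,0],[0,0,0,0,0,0,0],[0.1,0,0,0,0,0,0],[0.1,0,0,-2,0,0,0],[0.1,0,0,-4,0,0,0],[0.1,2,2,-6,0,0,0],[0.1,4,2,-4,0,0,0],[0.1,0,0,0,0,0,0],[0.1,0,0,0,0,0,0]]]'
python3 - <<'E'
from h import *
f=cam('wrist');np.savez('w5.npz',**f);cv2.imwrite('pics/w5.png',f['image'])
W=pts(f);z=W[...,2];H,S,V=cv2.split(cv2.cvtColor(f['image'],cv2.COLOR_BGR2HSV))
red=((S>110)&((H<8)|(H>170))&(z>.03)&(z<.07)).astype(np.uint8)
n,l,st,_=cv2.connectedComponentsWithStats(red);k=1+np.argmax(st[1:,4]);m=cv2.morphologyEx((l==k).astype(np.uint8),3,np.ones((15,15)))>0
m&=(z>.047)&(z<.057)
P=W[m]*1000;r=cv2.minAreaRect(P[:,:2].astype(np.float32));print(len(P),r,np.median(P[:,2]));print(st[k])
x,y=np.array(r[0])/1000;a=np.radians(33);ux=np.array([np.cos(a),np.sin(a)]);uy=np.array([-ux[1],ux[0]])
# profile across the drawer at carton centre: walls
d=(W[...,:2]-[x,y]);al=d@ux;la=d@uy
for nm,c in (('sides',(abs(al)<.03)&(z>.045)),('floor',(abs(al)<.03)&(z<.034)&(z>.018)),('panel',(abs(la)<.03)&(z>.06)&(al<0)),('unit',(abs(la)<.03)&(z>.07)&(al>0))):
    q=np.round((la if nm in('sides','floor') else al)[c]*1000/3)*3;v,n=np.unique(q,return_counts=True);print(nm,v[n>4].astype(int).tolist())
E
```

```text
clock: 32.17
position: [0.4445, 0.2597, 0.3571]
tool_rot: [-3.141, 0.001, 0.576]
force: [0.1, -0.7, -0.2]
grip_width: 0.0468
finger_force: 0.0
5976 ((463.59326171875, 272.67694091796875), (85.01487731933594, 41.7541618347168), 32.337989807128906) 51.98762481007779
[ 251  105   57  111 5053]
sides [-63, -60, -57, -54, -51, -48, -45, -42, -39, -36, -33, -30, -27, -24, -21, -18, -15, -12, -9, -6, -3, 0, 3, 6, 9, 12, 15, 18, 21, 24, 27, 30, 33, 36, 39, 42, 45, 48, 51, 54, 57, 60, 123, 126, 129]
floor [-48, -45, -42, -39, -36, -33, -30, -27, -24, 24, 27, 30, 33, 36, 39, 42, 45, 48, 51, 54, 57, 60, 63, 66, 69, 72, 75, 78, 81, 84, 87, 90, 93, 96, 99, 102, 105, 108, 111, 114, 117, 120, 123]
panel [-60, -57, -54, -51, -36, -33, -30, -27, -24, -21, -18, -15, -12, -9, -6, -3]
unit [63, 66, 69, 72, 75, 78, 81, 84, 87, 90, 93, 96, 99, 102, 105]
```

View pics/w5.png

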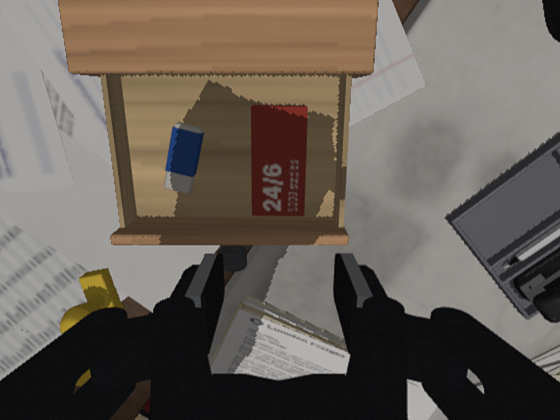

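The carton is fully clear: centre (463.6, 272.7) mm, yaw 32.3°, top at 52 mm. There is 27 mm of free floor on its right and plenty on its left. The eraser at (183,158) px is far away.

```bash
python3 -c "
from h import *
go(.4636,.2727,.211,32.3)"
```

```text
turn [-0.     0.002  0.012] shift cm after turn [ 2.32 -0.07 14.58]
```

```bash
python3 -m creep '[[[0.28,2.3,-0.05,0,0,0,0.012],[0.28,0,0,4,0,0,0],[0.28,0,0,4,0,0,0],[0.28,0,0,2,0,0,0],[0.28,0,0,0,0,0,0],[0.28,0,0,0,0,0,0]]]'
python3 -c "
from h import *
go(.4636,.2727,.211,32.3);print(bot.observe()['grip_width'])"
```

```text
clock: 32.98
position: [0.464, 0.2727, 0.2581]
tool_rot: [3.142, 0.0, 0.564]
force: [-0.3, -0.4, 0.6]
grip_width: 0.0546
finger_force: 0.0
turn [0. 0. 0.] shift cm after turn [-0.04 -0.02  4.71]
0.05464434590419091
```

```bash
python3 -m creep '[[[0.28,0,0,2,0,0,0],[0.28,0,0,1.5,0,0,0],[0.28,0,0,0.8,0,0,0],[0.28,0,0,0.4,0,0,0],[0.28,0,0,0,0,0,0]]]'
python3 -m creep '[[[-0.6,0,0,0,0,0,0],[-0.6,0,0,0,0,0,0],[-0.6,0,0,0,0,0,0],[-0.6,0,0,0,0,0,0],[-0.6,0,0,0,0,0,0]]]' 35
python3 -m creep '[[[-0.6,0,0,-0.5,0,0,0],[-0.6,0,0,-1.5,0,0,0],[-0.6,0,0,-3,0,0,0],[-0.6,0,0,-4,0,0,0],[-0.6,0,0,-4,0,0,0],[-0.6,0,0,0,0,0,0],[-0.6,0,0,0,0,0,0]]]' 35
python3 - <<'E'
from h import *
# well: floor / wall from the scene view with depth
g=dict(np.load('scene0.npz'));W=pts(g);a=np.radians(-16.3);ux=np.array([np.cos(a),np.sin(a)]);uy=np.array([-ux[1],ux[0]])
c=np.array([.5427,.0615])
d=W[...,:2]-c;X=d@ux*1000;Y=d@uy*1000;z=W[...,2]
m=(abs(X)<70)&(abs(Y)<50)
for nm,A,B in(('x prof',X,Y),('y prof',Y,X)):
    for b in range(-69,70,3):
        k=m&(abs(B)<18)&(abs(A-b)<1.5)
        if k.sum()>3: print(nm,b,round(float(np.nanmedian(z[k])*1000),1),end=' | ')
    print()
s=bot.observe();print(s['grip_width'])
go(.5427,.0615,.33,-16.3)
E
```

```text
clock: 33.6
position: [0.4642, 0.2727, 0.2108]
tool_rot: [3.142, -0.0, 0.564]
force: [-0.2, -0.4, 0.3]
grip_width: 0.0545
finger_force: 0.0
clock: 34.22
position: [0.4644, 0.2728, 0.2113]
tool_rot: [-3.142, -0.001, 0.564]
force: [0.0, -0.6, 6.6]
grip_width: 0.0407
finger_force: 35.8
clock: 35.1
position: [0.4639, 0.2728, 0.3409]
tool_rot: [-3.141, -0.0, 0.564]
force: [-1.0, -0.6, -1.1]
grip_width: 0.041
finger_force: 35.6
x prof -69 -0.2 | x prof -66 -0.6 | x prof -63 0.2 | x prof -60 -0.3 | x prof -57 0.4 | x prof -54 7.0 | x prof -51 13.6 | x prof -45 3.6 | x prof -42 3.7 | x prof -39 2.9 | x prof -36 4.6 | x prof -33 3.9 | x prof -30 4.0 | x prof -27 3.4 | x prof -24 4.3 | x prof -21 4.2 | x prof -18 4.4 | x prof -15 4.9 | x prof -12 4.7 | x prof -9 4.1 | x prof -6 4.6 | x prof -3 4.3 | x prof 0 4.2 | x prof 3 4.3 | x prof 6 5.0 | x prof 9 4.4 | x prof 12 4.9 | x prof 15 4.8 | x prof 18 4.5 | x prof 21 4.2 | x prof 24 3.6 | x prof 27 4.9 | x prof 30 4.5 | x prof 33 4.9 | x prof 36 5.2 | x prof 39 5.3 | x prof 42 4.1 | x prof 45 4.8 | x prof 48 3.5 | x prof 51 9.5 | x prof 54 13.0 | x prof 60 4.3 | x prof 63 4.6 | x prof 66 4.1 | x prof 69 4.5 | 
y prof -33 10.7 | y prof -30 10.2 | y prof -21 4.8 | y prof -18 3.4 | y prof -15 4.2 | y prof -12 4.2 | y prof -9 5.3 | y prof -6 4.6 | y prof -3 4.1 | y prof 0 5.0 | y prof 3 4.9 | y prof 6 4.8 | y prof 9 5.6 | y prof 12 4.4 | y prof 15 4.1 | y prof 18 4.3 | y prof 21 3.3 | y prof 24 3.5 | y prof 27 5.6 | y prof 30 9.0 | y prof 33 13.1 | y prof 42 2.7 | y prof 45 1.2 | y prof 48 0.4 | 
0.041001872592897885
turn [-0.     0.     0.849] shift cm after turn [13.5  18.07  1.09]
```

The depth profile puts the well walls at ±51 mm along and ±30 mm across, so the well centre is confirmed. I'll carry the carton over before turning, to keep the last joint off its range limit.

```bash
python3 -m creep '[[[-0.6,-0.9,4.4,0,0,0,0],[-0.6,-0.9,4.4,0,0,0,0],[-0.6,-0.9,4.4,0,0,0,0],[-0.6,-0.9,4.4,0,0,0,0],[-0.6,-1,4.5,0,0,0,0],[-0.6,0,0,0,0,0,0.17],[-0.6,0,0,0,0,0,0.17],[-0.6,0,0,0,0,0,0.17],[-0.6,0,0,0,0,0,0.17],[-0.6,0,0,0,0,0,0.17],[-0.6,0,0,0,0,0,0],[-0.6,0,0,0,0,0,0]]]' 35
python3 - <<'E'
from h import *
s=bot.observe();print(s['qpos'],s['grip_width']);go(.5427,.0615,.240,-16.3)
f=cam('wrist');cv2.imwrite('pics/w6.png',f['image'])
E
```

```text
clock: 36.6
position: [0.5432, 0.0614, 0.3403]
tool_rot: [3.141, 0.001, -0.282]
force: [-0.1, 0.1, -0.6]
grip_width: 0.0406
finger_force: 35.7
[-0.75780653  0.61527073  0.78186329  1.89727736 -0.56366658  0.8641376
 -1.5397373 ] 0.040620614726641906
turn [0.001 0.001 0.002] shift cm after turn [-0.06  0.   10.03]
```

View pics/w6.png

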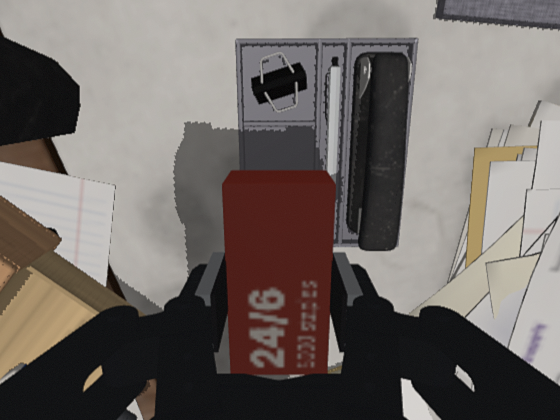

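The carton hangs square over the well, in line with the tray. Lowering to TCP 0.190.

```bash
python3 -m creep '[[[-0.6,-0.05,0,4,0,0,0],[-0.6,0,0,5,0,0,0],[-0.6,0,0,3,0,0,0],[-0.6,0,0,0,0,0,0],[-0.6,0,0,0,0,0,0]]]' 35
python3 -c "
from h import *
go(.5427,.0615,.190,-16.3)"
```

```text
clock: 37.28
position: [0.5433, 0.0612, 0.2219]
tool_rot: [-3.141, -0.001, -0.286]
force: [0.2, -0.1, 0.0]
grip_width: 0.0409
finger_force: 35.8
turn [-0.001 -0.001 -0.001] shift cm after turn [-0.06 -0.01  3.19]
```

```bash
python3 -m creep '[[[-0.6,-0.05,0,1.5,0,0,0],[-0.6,0,0,1,0,0,0],[-0.6,0,0,0.4,0,0,0],[-0.6,0,0,0.25,0,0,0],[-0.6,0,0,0.1,0,0,0],[-0.6,0,0,0,0,0,0]]]' 35
python3 -m creep '[[[0.25,0,0,0,0,0,0],[0.25,0,0,0,0,0,0],[0.25,0,0,0,0,0,0],[0.25,0,0,-1,0,0,0],[0.25,0,0,-4,0,0,0],[0.25,0,0,-6,0,0,0],[0.25,0,0,-5,0,0,0],[0.25,0,0,0,0,0,0],[0.25,0,0,0,0,0,0]]]'
python3 - <<'E'
from h import *
f=cam('wrist');W=pts(f);z=W[...,2];H,S,V=cv2.split(cv2.cvtColor(f['image'],cv2.COLOR_BGR2HSV))
d=np.hypot(W[...,0]-.5427,W[...,1]-.0615)
m=(d<.06)&(z>.022)&(z<.04);P=W[m]*1000;print(len(P),cv2.minAreaRect(P[:,:2].astype(np.float32)),np.percentile(P[:,2],[5,50,95]))
g=cam('scene');W=pts(g);np.savez('scene1.npz',**g)
# knob/panel now
a=np.radians(33);ux=np.array([np.cos(a),np.sin(a)]);uy=np.array([-ux[1],ux[0]])
q=W[...,:2]-[.4523,.3103];al=q@ux;la=q@uy;z=W[...,2]
m=(abs(la)<.08)&(abs(z-.068)<.004)&(al<-.03)&(al>-.12);print('panel',np.round(np.percentile(al[m],[5,50,95]),4),m.sum())
s=bot.observe();go(.34,.237,.36,33)
E
```

```text
clock: 38.02
position: [0.5424, 0.0614, 0.1892]
tool_rot: [-3.141, 0.0, -0.287]
force: [-8.5, 0.3, 23.7]
grip_width: 0.0408
finger_force: 38.6
clock: 39.15
position: [0.5421, 0.0619, 0.3482]
tool_rot: [-3.141, 0.0, -0.286]
force: [-1.2, 0.0, -0.1]
grip_width: 0.0532
finger_force: 0.0
5193 ((541.8950805664062, 61.41636276245117), (42.11684036254883, 84.64415740966797), 73.48515319824219) [28.74245819 29.93670036 31.08317706]
panel [-0.0726 -0.0686 -0.0627] 197
turn [ 0.     0.001 -0.862] shift cm after turn [ -7.4  -25.71  -1.25]
```

The carton lies flat in the well (top at 30 mm, centre within 1 mm, aligned). Next I'll go back to the knob and push the drawer shut.

```bash
python3 -m creep '[[[0.1,0,0,0,0,0,-0.172],[0.1,0,0,0,0,0,-0.172],[0.1,0,0,0,0,0,-0.172],[0.1,0,0,0,0,0,-0.172],[0.1,0,0,0,0,0,-0.172],[0.1,-0.5,-4.3,0,0,0,0],[0.1,-0.5,-4.3,0,0,0,0],[0.1,-0.5,-4.3,0,0,0,0],[0.1,-0.5,-4.3,0,0,0,0],[0.1,-0.6,-4.3,0,0,0,0],[0.1,-0.6,-4.2,0,0,0,0],[0.1,0,0,0,0,0,0]]]'
python3 -m creep '[[[0.1,0,0,4,0,0,0],[0.1,0,0,4,0,0,0],[0.1,0,0,0,0,0,0],[0.1,0,0,0,0,0,0]]]'
python3 - <<'E'
from h import *
go(.3751,.2601,.202,33)
f=cam('wrist');W=pts(f);z=W[...,2]
d=np.hypot(W[...,0]-.3751,W[...,1]-.2601)
m=(d<.02)&(z>.04)&(z<.06);P=W[m]*1000;print(len(P),cv2.minAreaRect(P[:,:2].astype(np.float32)),np.max(P[:,2]))
E
```

```text
clock: 40.75
position: [0.3742, 0.2621, 0.3474]
tool_rot: [-3.141, 0.002, 0.578]
force: [-0.6, -0.7, 0.3]
grip_width: 0.0469
finger_force: 0.0
clock: 41.25
position: [0.3766, 0.2597, 0.269]
tool_rot: [3.141, -0.0, 0.573]
force: [-0.2, 1.1, 0.2]
grip_width: 0.0469
finger_force: 0.0
turn [ 0.    -0.    -0.003] shift cm after turn [-0.11 -0.11  6.7 ]
1487 ((377.7852478027344, 262.1269836425781), (23.813199996948242, 22.060775756835938), 31.715042114257812) 58.467297724072914
```

```bash
python3 -m creep '[[[0.1,-0.1,-0.1,3,0,0,0],[0.1,0,0,2.5,0,0,0],[0.1,0,0,1.1,0,0,0],[0.1,0,0,0.1,0,0,0],[0.1,0,0,0,0,0,0],[-1,0,0,0,0,0,0],[-1,0,0,0,0,0,0],[-1,0,0,0,0,0,0],[-1,0,0,0,0,0,0],[-1,0,0,0,0,0,0]]]' 40
python3 -m creep '[[[-1,0.6,0,0,0,0,0],[-1,1.2,0,0,0,0,0],[-1,1.2,0,0,0,0,0],[-1,1.2,0,0,0,0,0],[-1,1.2,0,0,0,0,0],[-1,1.2,0,0,0,0,0],[-1,1.2,0,0,0,0,0],[-1,1.2,0,0,0,0,0],[-1,1.2,0,0,0,0,0],[-1,1.2,0,0,0,0,0],[-1,0.6,0,0,0,0,0],[-1,0,0,0,0,0,0]]]' 40
python3 -m creep '[[[-1,0.2,0,0,0,0,0],[-1,0,0,0,0,0,0]]]' 40
```

```text
clock: 42.55
position: [0.3751, 0.2601, 0.2019]
tool_rot: [3.141, -0.001, 0.573]
force: [0.9, -3.0, 11.4]
grip_width: 0.0205
finger_force: 38.6
clock: 44.05
position: [0.4763, 0.3256, 0.202]
tool_rot: [3.141, -0.002, 0.573]
force: [2.6, -1.4, 6.5]
grip_width: 0.0205
finger_force: 38.9
clock: 44.3
position: [0.4776, 0.3265, 0.202]
tool_rot: [3.141, -0.001, 0.573]
force: [1.4, -2.6, 6.8]
grip_width: 0.0205
finger_force: 39.0
```

```bash
python3 -m creep '[[[-1,0.15,0,0,0,0,0],[-1,0,0,0,0,0,0]]]' 40
python3 -m creep '[[[-1,0.15,0,0,0,0,0],[-1,0,0,0,0,0,0]]]' 40
python3 -m creep '[[[-1,0.1,0,0,0,0,0],[-1,0,0,0,0,0,0]]]' 40
```

```text
clock: 44.55
position: [0.4789, 0.3273, 0.202]
tool_rot: [3.141, -0.001, 0.573]
force: [1.9, -2.5, 7.7]
grip_width: 0.0206
finger_force: 39.0
clock: 44.8
position: [0.4798, 0.3279, 0.202]
tool_rot: [3.141, -0.0, 0.573]
force: [-2.1, -5.3, 10.9]
grip_width: 0.0205
finger_force: 39.4
clock: 45.05
position: [0.4801, 0.328, 0.2019]
tool_rot: [3.142, 0.002, 0.573]
force: [-7.8, -7.9, 16.4]
grip_width: 0.0203
finger_force: 39.9
```

```bash
python3 -m creep '[[[-1,0.1,0,0,0,0,0],[-1,0,0,0,0,0,0]]]' 40
python3 -m creep '[[[0.1,0,0,0,0,0,0],[0.1,0,0,0,0,0,0],[0.1,0,0,0,0,0,0],[0.1,0,0,-2,0,0,0],[0.1,-2,0,-5,0,0,0],[0.1,-4,0,-5,0,0,0],[0.1,-4,0,-5,0,0,0],[0.1,0,0,0,0,0,0]]]'
python3 - <<'E'
from h import *
f=cam('wrist');W=pts(f);z=W[...,2];cv2.imwrite('pics/w7.png',f['image'])
a=np.radians(33);ux=np.array([np.cos(a),np.sin(a)]);uy=np.array([-ux[1],ux[0]])
q=(W[...,:2]-[.4523,.3103])*1000;al=q@ux;la=q@uy
print('panel front',np.round(np.percentile(al[(abs(abs(la)-40)<25)&(abs(z-.068)<.003)&(al>20)],[1,5,50]),1),'unit front',np.round(np.percentile(al[(abs(abs(la)-40)<25)&(z>.073)&(z<.08)],[1,5,50]),1))
go(.7051,-.2727,.38,33)
E
```

```text
clock: 45.3
position: [0.4804, 0.3282, 0.2019]
tool_rot: [-3.141, 0.004, 0.573]
force: [-13.0, -11.1, 22.8]
grip_width: 0.0203
finger_force: 40.4
clock: 46.3
position: [0.3981, 0.275, 0.3728]
tool_rot: [-3.138, -0.005, 0.573]
force: [0.5, 1.1, -0.2]
grip_width: 0.0468
finger_force: 0.0
panel front [52.  52.1 52.6] unit front [52.3 52.9 61. ]
turn [-0.002 -0.004 -0.002] shift cm after turn [-4.18 62.71 -0.89]
```

View pics/w7.png

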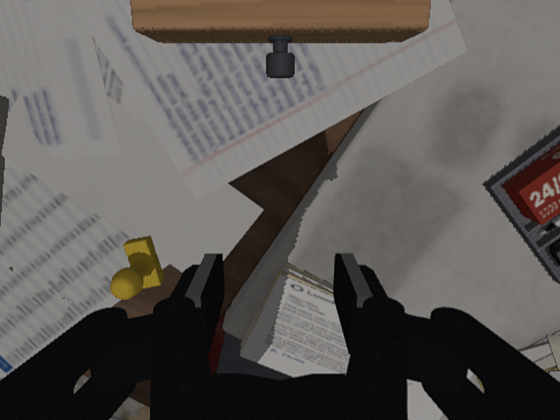

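The drawer is flush and shut, and the carton is in the tray on the right. Now the returns, bottle first.

```bash
python3 -m creep '[[[0.4,-0.3,4.8,0,0,0,0],[0.4,-0.3,4.8,0,0,0,0],[0.4,-0.3,4.8,0,0,0,0],[0.4,-0.3,4.8,0,0,0,0],[0.4,-0.3,4.8,0,0,0,0],[0.4,-0.3,4.8,0,0,0,0],[0.4,-0.3,4.8,0,0,0,0],[0.4,-0.3,4.8,0,0,0,0],[0.4,-0.3,4.8,0,0,0,0],[0.4,-0.3,4.8,0,0,0,0],[0.4,-0.3,4.8,0,0,0,0],[0.4,-0.3,4.8,0,0,0,0]]]'
python3 -m creep '[[[0.4,-0.5,4.9,0,0,0,0],[0.4,0,0,0,0,0,0],[0.4,0,0,4,0,0,0],[0.4,0,0,2,0,0,0],[0.4,0,0,0,0,0,0],[0.4,0,0,0,0,0,0]]]'
python3 -c "
from h import *
go(.7051,-.2727,.2163,33)
f=cam('wrist');W=pts(f);z=W[...,2]
d=np.hypot(W[...,0]-.7049,W[...,1]+.2723)
m=(d<.04)&(z>.075)&(z<.1);P=W[m]*1000;print(len(P),cv2.minEnclosingCircle(P[:,:2].astype(np.float32)),np.median(P[:,2]))"
```

```text
clock: 47.85
position: [0.6824, -0.2288, 0.3675]
tool_rot: [-3.14, 0.001, 0.574]
force: [0.2, -0.2, -0.3]
grip_width: 0.0599
finger_force: 0.0
clock: 48.6
position: [0.7041, -0.271, 0.31]
tool_rot: [3.141, -0.001, 0.574]
force: [0.3, 0.2, 0.1]
grip_width: 0.0595
finger_force: 0.0
turn [ 0.001 -0.001 -0.002] shift cm after turn [-0.01  0.19  9.37]
3227 ((705.0950317382812, -272.219482421875), 17.91197395324707) 90.56103700159076
```

```bash
python3 -m creep '[[[0.4,0,0.19,4,0,0,0],[0.4,0,0,3.2,0,0,0],[0.4,0,0,1.5,0,0,0],[0.4,0,0,0.65,0,0,0],[0.4,0,0,0,0,0,0],[-0.5,0,0,0,0,0,0],[-0.5,0,0,0,0,0,0],[-0.5,0,0,0,0,0,0],[-0.5,0,0,0,0,0,0],[-0.5,0,0,0,0,0,0]]]' 30
python3 -c "
from h import *
s=bot.observe();p=s['position'];print(p);go(.3501,.3475,p[2]-.016,33)"
python3 -m creep '[[[-0.5,0,0,-1,0,0,0],[-0.5,0,0,-3,0,0,0],[-0.5,0,0,-5,0,0,0],[-0.5,0,0,-5,0,0,0],[-0.5,0,0,-2,0,0,0],[-0.5,0,0,0,0,0,0]]]' 30
```

```text
clock: 49.9
position: [0.7051, -0.2728, 0.2168]
tool_rot: [3.14, -0.001, 0.574]
force: [-1.6, 0.5, 7.0]
grip_width: 0.0423
finger_force: 30.5
[ 0.70513098 -0.27283884  0.21684862]
turn [ 0.001 -0.001 -0.002] shift cm after turn [  4.01 -71.36   1.6 ]
clock: 50.65
position: [0.7048, -0.2727, 0.377]
tool_rot: [3.14, -0.002, 0.574]
force: [0.0, -0.1, -1.5]
grip_width: 0.0423
finger_force: 30.7
```

```bash
python3 -m creep '[[[-0.5,0.3,-4.6,0,0,0,0],[-0.5,0.3,-4.6,0,0,0,0],[-0.5,0.3,-4.6,0,0,0,0],[-0.5,0.3,-4.6,0,0,0,0],[-0.5,0.3,-4.6,0,0,0,0],[-0.5,0.3,-4.6,0,0,0,0],[-0.5,0.3,-4.6,0,0,0,0],[-0.5,0.3,-4.6,0,0,0,0],[-0.5,0.3,-4.6,0,0,0,0],[-0.5,0.3,-4.6,0,0,0,0],[-0.5,0.3,-4.6,0,0,0,0],[-0.5,0.3,-4.6,0,0,0,0]]]' 30
python3 -m creep '[[[-0.5,0.3,-4.6,0,0,0,0],[-0.5,0.1,-4.6,0,0,0,0],[-0.5,0,-4.6,0,0,0,0],[-0.5,0,-2.3,2,0,0,0],[-0.5,0,0,5,0,0,0],[-0.5,0,0,5,0,0,0],[-0.5,0,0,0,0,0,0],[-0.5,0,0,0,0,0,0]]]' 30
python3 -c "
from h import *
go(.3501,.3475,.2010,33)"
```

```text
clock: 52.15
position: [0.434, 0.2117, 0.3744]
tool_rot: [3.141, 0.002, 0.574]
force: [0.6, 0.1, -1.1]
grip_width: 0.0422
finger_force: 30.8
clock: 53.15
position: [0.3518, 0.3478, 0.2564]
tool_rot: [3.141, -0.0, 0.573]
force: [0.2, -0.0, -0.4]
grip_width: 0.0424
finger_force: 31.3
turn [ 0.    -0.    -0.003] shift cm after turn [-0.15 -0.07  5.54]
```

```bash
python3 -m creep '[[[-0.5,-0.15,-0.07,2,0,0,0],[-0.5,0,0,2,0,0,0],[-0.5,0,0,0.8,0,0,0],[-0.5,0,0,0,0,0,0],[-0.5,0,0,0,0,0,0]]]' 30
python3 -c "
from h import *
go(.3501,.3475,.2008,33)"
```

```text
clock: 53.78
position: [0.3499, 0.3479, 0.2083]
tool_rot: [-3.141, -0.001, 0.574]
force: [0.1, -0.3, -1.2]
grip_width: 0.0423
finger_force: 31.3
turn [-0.    -0.001 -0.002] shift cm after turn [-0.01  0.04  0.75]
```

Bottle is on target. Setting it down, releasing, and checking it.

```bash
python3 -m creep '[[[-0.5,0,0.04,0.4,0,0,0],[-0.5,0,0,0.25,0,0,0],[-0.5,0,0,0.1,0,0,0],[-0.5,0,0,0,0,0,0],[0.4,0,0,0,0,0,0],[0.4,0,0,0,0,0,0],[0.4,0,0,0,0,0,0],[0.4,0,0,-2,0,0,0],[0.4,0,0,-5,0,0,0],[0.4,0,0,-6,0,0,0],[0.4,0,0,-4,0,0,0],[0.4,0,0,0,0,0,0]]]'
python3 -m creep '[[[0.4,0,0,0,0,0,0]]]'
python3 - <<'E'
from h import *
f=cam('wrist');W=pts(f);z=W[...,2]
d=np.hypot(W[...,0]-.3506,W[...,1]-.3473)
m=(d<.04)&(z>.07)&(z<.08);P=W[m]*1000;print(len(P),cv2.minEnclosingCircle(P[:,:2].astype(np.float32)),np.median(P[:,2]))
go(.6176,-.2498,.37,33)
E
```

```text
clock: 55.28
position: [0.3502, 0.3477, 0.3722]
tool_rot: [-3.139, -0.004, 0.574]
force: [-0.8, 0.1, -0.9]
grip_width: 0.0598
finger_force: 0.0
clock: 55.4
position: [0.3496, 0.3473, 0.3694]
tool_rot: [-3.142, 0.001, 0.574]
force: [-0.5, -0.4, -0.7]
grip_width: 0.0594
finger_force: 0.0
1657 ((349.5253601074219, 347.9827880859375), 17.680009841918945) 74.58447064452872
turn [ 0.     0.001 -0.002] shift cm after turn [-10.05  64.66  -0.1 ]
```

```bash
python3 -m creep '[[[0.3,-0.8,5,0,0,0,-0.002],[0.3,-0.8,5,0,0,0,0],[0.3,-0.8,5,0,0,0,0],[0.3,-0.8,5,0,0,0,0],[0.3,-0.8,5,0,0,0,0],[0.3,-0.8,5,0,0,0,0],[0.3,-0.8,5,0,0,0,0],[0.3,-0.8,5,0,0,0,0],[0.3,-0.8,5,0,0,0,0],[0.3,-0.8,5,0,0,0,0],[0.3,-0.8,5,0,0,0,0],[0.3,-0.8,5,0,0,0,0]]]'
python3 -m creep '[[[0.3,-0.5,4.6,0,0,0,0],[0.3,0,0,0,0,0,0],[0.3,0,0,4,0,0,0],[0.3,0,0,2.5,0,0,0],[0.3,0,0,0,0,0,0],[0.3,0,0,0,0,0,0]]]'
python3 -c "
from h import *
go(.6176,-.2497,.2164,33)"
```

```text
clock: 56.95
position: [0.5964, -0.2099, 0.3682]
tool_rot: [-3.14, 0.001, 0.576]
force: [0.2, -0.2, -0.3]
grip_width: 0.0557
finger_force: 0.0
clock: 57.7
position: [0.6169, -0.2495, 0.3054]
tool_rot: [3.141, -0.0, 0.576]
force: [0.6, -0.6, 0.4]
grip_width: 0.0555
finger_force: 0.0
turn [ 0. -0. -0.] shift cm after turn [0.05 0.05 8.9 ]
```

```bash
python3 -m creep '[[[0.3,0.05,0.05,4,0,0,0],[0.3,0,0,3,0,0,0],[0.3,0,0,1.3,0,0,0],[0.3,0,0,0.6,0,0,0],[0.3,0,0,0,0,0,0],[-1,0,0,0,0,0,0],[-1,0,0,0,0,0,0],[-1,0,0,0,0,0,0],[-1,0,0,0,0,0,0],[-1,0,0,0,0,0,0],[-1,0,0,0,0,0,0]]]' 30
python3 -c "
from h import *
s=bot.observe();p=s['position'];print(p);go(.3813,.2634,p[2]-.016,33)"
python3 -m creep '[[[-1,0,0,-1,0,0,0],[-1,0,0,-3,0,0,0],[-1,0,0,-5,0,0,0],[-1,0,0,-5,0,0,0],[-1,0,0,-2,0,0,0],[-1,0,0,0,0,0,0]]]' 30
```

```text
clock: 59.08
position: [0.6178, -0.25, 0.2166]
tool_rot: [3.14, -0.001, 0.576]
force: [0.5, -0.8, 6.3]
grip_width: 0.0247
finger_force: 29.3
[ 0.61783507 -0.25003593  0.21664602]
turn [ 0.001 -0.001 -0.   ] shift cm after turn [  8.13 -55.94   1.6 ]
clock: 59.82
position: [0.6176, -0.2497, 0.3771]
tool_rot: [3.14, -0.001, 0.576]
force: [-0.3, 0.7, -1.4]
grip_width: 0.0246
finger_force: 29.6
```

```bash
python3 -m creep '[[[-1,0.7,-4.6,0,0,0,0],[-1,0.7,-4.6,0,0,0,0],[-1,0.7,-4.6,0,0,0,0],[-1,0.7,-4.6,0,0,0,0],[-1,0.7,-4.6,0,0,0,0],[-1,0.7,-4.6,0,0,0,0],[-1,0.7,-4.6,0,0,0,0],[-1,0.7,-4.6,0,0,0,0],[-1,0.7,-4.6,0,0,0,0],[-1,0.7,-4.6,0,0,0,0],[-1,0.7,-4.6,0,0,0,0],[-1,0.4,-4.6,0,0,0,0]]]' 30
python3 -m creep '[[[-1,0,-0.7,2,0,0,0],[-1,0,0,5,0,0,0],[-1,0,0,5,0,0,0],[-1,0,0,0,0,0,0],[-1,0,0,0,0,0,0]]]' 30
python3 -c "
from h import *
go(.3813,.2634,.2008,33)"
```

```text
clock: 61.32
position: [0.3837, 0.2587, 0.3748]
tool_rot: [3.141, 0.002, 0.576]
force: [0.5, 0.0, 0.2]
grip_width: 0.0248
finger_force: 29.7
clock: 61.95
position: [0.3814, 0.2631, 0.2568]
tool_rot: [3.141, 0.0, 0.575]
force: [0.9, 0.2, -0.2]
grip_width: 0.0246
finger_force: 29.8
turn [ 0.     0.    -0.001] shift cm after turn [ 0.01 -0.03  5.6 ]
```

```bash
python3 -m creep '[[[-1,0,-0.03,2,0,0,0],[-1,0,0,2,0,0,0],[-1,0,0,0.8,0,0,0],[-1,0,0,0,0,0,0],[-1,0,0,0,0,0,0]]]' 30
python3 -c "
from h import *
go(.3813,.2634,.2006,33)"
```

```text
clock: 62.58
position: [0.3812, 0.2637, 0.2088]
tool_rot: [-3.141, -0.001, 0.576]
force: [0.5, -0.2, -0.3]
grip_width: 0.0251
finger_force: 29.8
turn [-0.    -0.001 -0.   ] shift cm after turn [-0.01  0.03  0.82]
```

```bash
python3 -m creep '[[[-1,0,0.03,0.4,0,0,0],[-1,0,0,0.3,0,0,0],[-1,0,0,0.12,0,0,0],[-1,0,0,0,0,0,0],[0.2,0,0,0,0,0,0],[0.2,0,0,0,0,0,0],[0.2,0,0,0,0,0,0],[0.2,0,0,-2,0,0,0],[0.2,0,0,-5,0,0,0],[0.2,0,0,-6,0,0,0],[0.2,0,0,-4,0,0,0],[0.2,0,0,0,0,0,0]]]'
python3 -m creep '[[[0.4,0,0,0,0,0,0]]]'
python3 - <<'E'
from h import *
f=cam('wrist');W=pts(f);z=W[...,2]
d=np.hypot(W[...,0]-.3817,W[...,1]-.2629)
for a,b in((.053,.072),(.012,.022)):
    m=(d<.04)&(z>a)&(z<b);P=W[m]*1000;print(len(P),cv2.minAreaRect(P[:,:2].astype(np.float32)),np.percentile(P[:,2],95))
go(.6717,-.1603,.37,26)
E
```

```text
clock: 64.08
position: [0.3814, 0.2636, 0.3719]
tool_rot: [-3.14, -0.004, 0.576]
force: [0.1, 0.0, 0.2]
grip_width: 0.0513
finger_force: 0.0
clock: 64.2
position: [0.3808, 0.2634, 0.3692]
tool_rot: [-3.141, 0.001, 0.576]
force: [0.1, -0.3, 0.1]
grip_width: 0.0596
finger_force: 0.0
842 ((382.1188659667969, 263.0286560058594), (24.12993621826172, 26.256311416625977), 30.59600257873535) 67.81678861417592
908 ((380.8965148925781, 262.3630065917969), (24.145130157470703, 49.86943817138672), 19.250587463378906) 19.08448746727003
turn [0.    0.001 0.122] shift cm after turn [ 7.57 50.82 -0.11]
```

```bash
python3 -m creep '[[[0.6,0,0,0,0,0,0.122],[0.6,0.7,4.6,0,0,0,0],[0.6,0.7,4.6,0,0,0,0],[0.6,0.7,4.6,0,0,0,0],[0.6,0.7,4.6,0,0,0,0],[0.6,0.7,4.6,0,0,0,0],[0.6,0.7,4.6,0,0,0,0],[0.6,0.7,4.6,0,0,0,0],[0.6,0.7,4.6,0,0,0,0],[0.6,0.7,4.6,0,0,0,0],[0.6,0.7,4.6,0,0,0,0],[0.6,0.6,4.8,0,0,0,0]]]'
python3 -m creep '[[[0.6,0,0,0,0,0,0],[0.6,0,0,5,0,0,0],[0.6,0,0,5,0,0,0],[0.6,0,0,0,0,0,0],[0.6,0,0,0,0,0,0]]]'
python3 -c "
from h import *
go(.6717,-.1603,.1890,26);print(bot.observe()['grip_width'])"
```

```text
clock: 65.75
position: [0.6728, -0.1614, 0.3677]
tool_rot: [-3.14, 0.002, 0.454]
force: [0.1, 0.8, -0.2]
grip_width: 0.0685
finger_force: 0.0
clock: 66.38
position: [0.6724, -0.1602, 0.271]
tool_rot: [3.141, -0.001, 0.454]
force: [0.4, -0.5, 0.8]
grip_width: 0.0684
finger_force: 0.0
turn [ 0.001 -0.001 -0.   ] shift cm after turn [-0.07 -0.02  8.2 ]
0.06844026356849407
```

```bash
python3 -m creep '[[[0.6,-0.07,-0.02,3.5,0,0,0],[0.6,0,0,2.5,0,0,0],[0.6,0,0,1.3,0,0,0],[0.6,0,0,0.6,0,0,0],[0.6,0,0,0.2,0,0,0],[0.6,0,0,0,0,0,0],[-0.4,0,0,0,0,0,0],[-0.4,0,0,0,0,0,0],[-0.4,0,0,0,0,0,0],[-0.4,0,0,0,0,0,0],[-0.4,0,0,0,0,0,0]]]' 30
python3 -c "
from h import *
s=bot.observe();p=s['position'];print(p);go(.4431,.2012,p[2]-.016,26)"
python3 -m creep '[[[-0.4,0,0,-1,0,0,0],[-0.4,0,0,-3,0,0,0],[-0.4,0,0,-5,0,0,0],[-0.4,0,0,-5,0,0,0],[-0.4,0,0,-3,0,0,0],[-0.4,0,0,0,0,0,0]]]' 30
```

```text
clock: 67.75
position: [0.6716, -0.1601, 0.1894]
tool_rot: [3.141, -0.001, 0.454]
force: [-2.5, 0.6, 5.6]
grip_width: 0.0512
finger_force: 30.9
[ 0.67155467 -0.16013655  0.18942374]
turn [ 0.    -0.001 -0.   ] shift cm after turn [ -4.69 -42.49   1.6 ]
clock: 68.5
position: [0.6716, -0.1605, 0.3618]
tool_rot: [3.139, -0.004, 0.454]
force: [-0.2, -0.2, -1.3]
grip_width: 0.0513
finger_force: 31.7
```

```bash
python3 -m creep '[[[-0.4,-0.5,-4.3,0,0,0,0],[-0.4,-0.5,-4.3,0,0,0,0],[-0.4,-0.5,-4.3,0,0,0,0],[-0.4,-0.5,-4.3,0,0,0,0],[-0.4,-0.5,-4.3,0,0,0,0],[-0.4,-0.5,-4.3,0,0,0,0],[-0.4,-0.5,-4.3,0,0,0,0],[-0.4,-0.5,-4.3,0,0,0,0],[-0.4,-0.4,-4.1,0,0,0,0],[-0.4,-0.3,-4,0,0,0,0],[-0.4,0,0,0,0,0,0]]]' 30
python3 -m creep '[[[-0.4,0,0,3,0,0,0],[-0.4,0,0,5,0,0,0],[-0.4,0,0,5,0,0,0],[-0.4,0,0,0,0,0,0],[-0.4,0,0,0,0,0,0]]]' 30
python3 -c "
from h import *
go(.4431,.2012,.1734,26)"
```

```text
clock: 69.88
position: [0.4414, 0.2036, 0.3582]
tool_rot: [-3.141, 0.001, 0.458]
force: [-0.4, -0.5, -1.4]
grip_width: 0.0512
finger_force: 31.8
clock: 70.5
position: [0.4435, 0.2007, 0.23]
tool_rot: [3.141, -0.001, 0.453]
force: [-0.3, -0.2, -0.9]
grip_width: 0.0514
finger_force: 32.3
turn [ 0.    -0.001 -0.001] shift cm after turn [-0.02 -0.06  5.66]
```

```bash
python3 -m creep '[[[-0.4,0,-0.06,2,0,0,0],[-0.4,0,0,2,0,0,0],[-0.4,0,0,0.9,0,0,0],[-0.4,0,0,0,0,0,0],[-0.4,0,0,0,0,0,0]]]' 30
python3 -c "
from h import *
go(.4431,.2012,.1734,26)"
```

```text
clock: 71.12
position: [0.4429, 0.2019, 0.1806]
tool_rot: [-3.142, -0.001, 0.454]
force: [-0.3, 0.4, -0.4]
grip_width: 0.0514
finger_force: 32.2
turn [-0.    -0.001 -0.   ] shift cm after turn [-0.02  0.07  0.72]
```

```bash
python3 -m creep '[[[-0.4,0,0.06,0.4,0,0,0],[-0.4,0,0,0.2,0,0,0],[-0.4,0,0,0.1,0,0,0],[-0.4,0,0,0,0,0,0],[0.5,0,0,0,0,0,0],[0.5,0,0,0,0,0,0],[0.5,0,0,0,0,0,0],[0.5,0,0,-2,0,0,0],[0.5,0,0,-5,0,0,0],[0.5,0,-2,-6,0,0,0],[0.5,0,-4,-5,0,0,0],[0.5,0,0,0,0,0,0]]]' 30
python3 -m creep '[[[0.5,0,0,-3,0,0,0],[0.5,0,0,0,0,0,0],[0.5,0,0,0,0,0,0]]]'
python3 - <<'E'
from h import *
f=cam('wrist');W=pts(f);z=W[...,2];cv2.imwrite('pics/w8.png',f['image'])
for nm,c,a,b in (('clip',(.4434,.2011),.021,.035),('stampbase',(.3817,.2629),.012,.022),('cap',(.3506,.3473),.07,.08)):
    m=(np.hypot(W[...,0]-c[0],W[...,1]-c[1])<.05)&(z>a)&(z<b);P=W[m]*1000;print(nm,len(P),cv2.minAreaRect(P[:,:2].astype(np.float32)),np.median(P[:,2]))
E
```

```text
clock: 72.62
position: [0.4161, 0.2573, 0.3532]
tool_rot: [-3.139, -0.004, 0.459]
force: [0.4, -0.1, -0.3]
grip_width: 0.064
finger_force: 0.0
clock: 73.0
position: [0.417, 0.2537, 0.38]
tool_rot: [3.141, 0.001, 0.453]
force: [-0.1, -0.1, -0.7]
grip_width: 0.0636
finger_force: 0.0
clip 4893 ((442.8309020996094, 201.4796905517578), (73.87242889404297, 57.99375915527344), 26.018970489501953) 29.213783213656363
stampbase 911 ((380.9684753417969, 262.3123779296875), (24.165687561035156, 49.84027862548828), 19.269437789916992) 17.83327758676173
cap 1500 ((349.9721984863281, 347.65411376953125), (34.59459686279297, 34.84005355834961), 54.649295806884766) 74.51036999749627
```

View pics/w8.png

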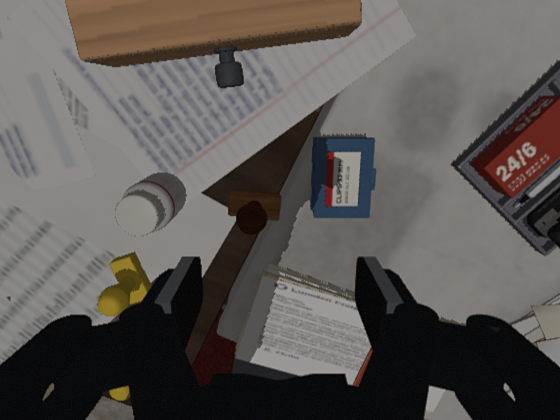

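The bottle (150,203), stamp (252,210) and clip box (343,177) stand upright within 1 mm of where they started. The drawer is shut, the carton is in the well, and the arm is clear. Handing in.

```bash
python3 -c "
from workcell import bot
print(bot.job_done())"
```

```text
the job is handed in; nothing more can be done
None
```

The job is handed in at about 73 s of the 144 s allowed: the staples lie flat in the well, the drawer is shut with the eraser left inside, and the clip box, bottle and stamp stand upright within about 1 mm of where they stood.

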